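# Stack the spacer rings and set the arbor under the screw

### The job

On the red bench fixture, slide every loose steel spacer ring down onto the upright arbor of the carriage where it stands; then unlock the clamp lever, slide the carriage until its white pointer is at the white mark under the screw, and swing the lever back to lock it. Then crank the handwheel clockwise until you feel the screw come to its stop, back it off a quarter turn, and let go, leaving the other things on the bench where they are.

Things in the scene. Friction and masses are not known exactly. Their poses are not given: they have to be found in the camera images.
- ring1_center (a point): loose plain steel spacer ring, 60 mm outside diameter, 36 mm bore, 18 mm high, 0.2 kg, lying flat at the start; may be absent (None). The point is its centre, half-way up; its z axis is the ring's axis
- ring2_center (a point): loose plain steel spacer ring, 60 mm outside diameter, 36 mm bore, 18 mm high, 0.2 kg, lying flat at the start; may be absent (None). The point is its centre, half-way up; its z axis is the ring's axis
- ring3_center (a point): loose plain steel spacer ring, 60 mm outside diameter, 36 mm bore, 18 mm high, 0.2 kg, lying flat at the start; may be absent (None). The point is its centre, half-way up; its z axis is the ring's axis
- ring4_center (a point): loose plain steel spacer ring, 60 mm outside diameter, 36 mm bore, 18 mm high, 0.2 kg, lying flat at the start; may be absent (None). The point is its centre, half-way up; its z axis is the ring's axis
- arbor (a point): foot of the arbor on the carriage, on its axis, at the height where the first ring comes to rest (42 mm above the bench). The arbor is an upright steel shaft of 30 mm diameter, 80 mm tall from this point, its last 8 mm a cone; rings fall freely down it. Its top is 122 mm above the bench. z up; y along the slide, away from the screw
- mark (a point): the white mark line on the bed's robot-side edge, level with the screw axis, 5 mm in from the edge and 50 mm from the bed's middle line (a twin line is on the far edge). The bed is 110 mm wide, 545 mm long and 20 mm high. The fixture's x axis points across the bed away from the robot side, y along the bed (the carriage's travel), z up
- pointer (a point): tip of the small white pointer at the foot of the carriage's robot-side edge (with a twin on the far edge and white lines on the carriage's top above them); it lies exactly over the mark when the carriage stands right, with the arbor straight under the screw
- post (a point): grip post of the carriage: fixed upright steel post, 25 mm diameter, its top 107 mm above the bench; the point is on its axis 85 mm above the bench. It stands 140 mm from the arbor along the slide, on the side away from the screw, and the clamp lever turns about its foot
- clamp_knob (a point): centre of the upright, free-spinning black grip at the end of the clamp lever: 20 mm diameter, 50 mm tall, 85 mm above the bench, 70 mm from the post's axis; the lever arm under it tops out 56 mm above the bench
- clamp (a joint): clamp lever angle (rad) about the post: 0 = locked, lever pointing along the slide away from the screw; 1.57 = unlocked, turned clockwise seen from above until it points across the bed, away from the robot. Stays where it is left; about 1.5 N at the grip
- carriage (a joint): carriage position (m): 0 at the mark, positive away from the screw; travel -0.02 to 0.21. Starts 0.14 to 0.20. Friction 12 N. Move it only when the lever is unlocked: the lever adds no friction of its own
- crank_grip (a point): centre of the upright black crank handle on the handwheel: free-spinning, 22 mm diameter, 55 mm tall, centre 250 mm above the bench; it circles the wheel's axis at 55 mm radius, and the wheel rim under it tops out 216 mm above the bench
- wheel_hub (a point): middle of the handwheel on its vertical axis, 209 mm above the bench, straight above the mark's place on the slide; the rim is 124 mm across with three spokes. The arm below it, 152 to 187 mm high, joins a column at the end of the bed
- handwheel (a joint): handwheel angle (rad), falling as it is turned clockwise seen from above, which lowers the screw 10 mm a turn. It has a hard stop at the bottom, 1.2 to 2.2 turns below the start; the reading there is not given: feel it. Turns with about 1.5 N at the crank and stays where it is left
- spindle_tip (a point): lower end of the 22 mm screw spindle; at the stop it just meets the arbor's top, 122 mm above the bench
- tape: bystander: roll of grey tape, 90 mm diameter, 72 mm bore, 48 mm high, among the rings; origin under its centre. Not one of the rings
- can: bystander: can, 66 mm diameter, 100 mm tall; origin under its centre
- glue: bystander: white plastic bottle, 60 mm diameter, 150 mm tall; origin under its centre
- hammer: bystander: hammer, 260 mm, lying behind the fixture; origin under its middle
- driver: bystander: screwdriver, 200 mm, lying behind the fixture; origin under its middle
- spanner: bystander: open wrench, 180 mm, lying to the left; origin under its middle
- offcut: bystander: wooden offcut 90 x 140 x 38 mm, on the right; origin under its centre
There are look-alikes about, which are no part of the job. Leave any black or yellow look-alike of the part that bears ring4_center alone. What is shaped like the part that bears ring3_center but purple is not meant.

How it is judged:
By the outcome, as a careful person would: the job done as asked, in the order asked, and still so for the second after the job is handed in, with the robot touching nothing.
Of ring1, ring2, ring3, ring4 only 2 to 4 are there at a start; the rules pass over those that are not, and their reading is None.
At some moment in a run one of ring1, ring2, ring3, ring4 may be knocked a few centimetres aside while the robot is not near it.
Once in a run the grip may slacken for a moment while it holds something.
It also fails if it takes over 210 s, if anything falls off the work surface, if the arm or the gripper's body presses on something with over 40 N, if the wrist force passes 120 N, or if a joint passes its speed limit or range.

### The arm

A 6-joint arm with a two-finger parallel gripper is mounted at the origin on the work surface. World frame = base frame: x ahead of the robot, y to its left, z up, the work surface at z = 0. Lengths are in m, angles in degrees, forces in N, time in s.
With the tool pointing down it reaches from about 0.4 to 0.825 m from the base axis. Payload 7 kg.
Tool frame: the origin (TCP) lies between the finger pads; the fingertips stand 14 mm ahead of it and the grasp point (between the pads) lies 5 mm behind it (r.tips_ahead is the distance from the TCP to the fingertips, in m); z points along the fingers, y is the direction in which the jaws open and shut (so a half turn about z gives the same grasp; the last joint's range is limited). The gripper opens to 88 mm and grips with 3 to 60 N. Pads are 19 mm wide; open, the fingers measure 130 mm over their backs; the gripper's body (78 mm by 193 mm) begins 47 mm behind the grasp point.
Start: joints at [86.58, 20.546, 0.682, 0, -70.136, -16.507], TCP at [0.23, 0.635, 0.241] pointing down, gripper open.
Joint ranges: [-176.03, 176.03], [-82.01, 121.73], [-58.28, 71.71], [-173.87, 95.51], [-174.79, -0.11], [-173.66, 173.66]. Speed limits (degrees/s): [136.94, 136.94, 172.46, 180, 180, 180].

### API

Orientations are given as [roll, pitch, yaw] about the fixed x, y, z axes, in that order (R = Rz(yaw) Ry(pitch) Rx(roll)).
In Python, from plant import r gives the robot as it stands.
- The arm moves only by the tool apply_moves, never from a script. Its arguments are lists of equal length, an entry for each row: "slide": the shift along the tool's x, y, z as a fraction of full scale, a list of three; "turn": the turn, a rotation vector about the tool's x, y, z as a fraction of full scale, a list of three; "jaw": the closure, from 0 (fully open) to 1 (shut). In form: {"slide": [[dx, dy, dz], ...], "turn": [[wx, wy, wz], ...], "jaw": [jaw, ...]}. A call has 1 to 8 rows; each row shifts and turns the commanded pose from where the row before left it, along the tool's axes as they then stand; what a row does not reach is not made up. Full scale, the value 1, is 0.1 m for a shift and 1.5 rad for a turn. A row lasts 1/10 s, in which the tool goes at most 50 mm and 8.59 degrees, less where a joint would pass 70% of its speed; a pose out of reach is approached as far as the arm can. A call with a number of a shift or a turn outside -1 to 1 is refused whole. A call with a gripper value outside its range is refused whole. The fingers move at their own pace and stop on an object; "newtons" is the grip in N (left out, the last holds). Time passes only in rows, so rows that do not move let the fingers close. It gives the time, the measured TCP pose, the force and the opening at its end, in the units of the state.
- r.get_state(): the state, without advancing time (a new reading comes with each control period).
- r.capture(name): name is "scene" or "top" or "wrist"; returns a dict with "pixels" (400x640x3 uint8, blue, green, red), "depth" (400x640 float32, m along the optical axis (not along the pixel's ray), 0 where there is no reading), "fx", "fy", "cx", "cy" (pixels), "rvec" (rotation vector, rad) and "tvec" (3), from world to camera coordinates, as OpenCV has them. Camera axes: x right, y down, z forward; pixel columns grow to the right and rows downward; lengths in m; the calibration is good to about 2 mm. A picture is of the moment at which its call begins.
- r.close_job(): hands the job in, once; it reports no verdict.
The state is a dict: "time_s": time; "joints": joint angles; "qd": joint speeds; "joint_torque": joint torques, N m; "tcp_pos": TCP position; "eef_rot": TCP orientation; "contact_force": force on the tool from outside, world axes, zero at the start; "moment": the same for the moment, N m; "gripper_width": finger opening in m.
Only numpy, scipy, OpenCV 4.12 (cv2) and the standard library are available. Lean on these libraries where they do the work, as an engineer would, in place of code of your own. Each camera call takes 0.05 s, during which the arm holds its last target.

## Working session

There is one attempt and no reset: what is moved stays moved. The work goes in short steps, Python scripts to look and compute and a tool call to move; the robot and the scene stay as the last step left them, time stands still between calls to the robot, and variables do not carry over. Pictures are saved under pics/ and viewed, and the job is handed in when it is done.

Besides the shell and the picture viewer there is one more tool, called after "Request:" as a command line: name --argument value ..., lists and objects as JSON in quotes. apply_moves: Moves the arm, as the interface text tells. Shift numbers are shares of 0.1 m and turn numbers shares of 1.5 rad, none past 1 either way. Its arguments: {"type":"object","properties":{"slide":{"type":"array"},"turn":{"type":"array"},"jaw":{"type":"array"},"newtons":{"type":"number"}},"required":["slide","turn","jaw"]}

```bash
ls; mkdir -p pics; cat > h.py <<'E'
import numpy as np, cv2, pickle
from scipy.spatial.transform import Rotation as R
from plant import r
def cap(n,name):
    c=r.capture(n); cv2.imwrite(f'pics/{name}.png',c['pixels']); pickle.dump(c,open(f'pics/{name}.pkl','wb')); return c
def ld(name): return pickle.load(open(f'pics/{name}.pkl','rb'))
def world(c,u,v,d=None,z=None):
    Rm=cv2.Rodrigues(np.array(c['rvec'],float))[0]; t=np.array(c['tvec'],float).ravel()
    ray=np.array([(u-c['cx'])/c['fx'],(v-c['cy'])/c['fy'],1.0])
    o=-Rm.T@t; w=Rm.T@ray
    if z is not None: return o+w*(z-o[2])/w[2]
    if d is None: d=c['depth'][int(round(v)),int(round(u))]
    return o+w*d
def crop(name,x0,y0,x1,y1,s,out):
    im=cv2.imread(f'pics/{name}.png')[y0:y1,x0:x1]
    cv2.imwrite(f'pics/{out}.png',cv2.resize(im,None,fx=s,fy=s,interpolation=cv2.INTER_CUBIC))
def delta(target,cur=None,rot=None):
    s=r.get_state(); M=R.from_euler('xyz',s['eef_rot'],degrees=True).as_matrix()
    return M.T@(np.array(target)-np.array(s['tcp_pos']))
E
python3 - <<'E'
from h import *
s=r.get_state(); print(s, r.tips_ahead)
cap('scene','s0'); cap('top','t0')
c=cap('wrist','w0')
E
```

```text
pics
{'time_s': 0.0, 'joints': array([ 8.65799174e+01,  2.05914860e+01,  6.35897685e-01, -2.10475072e-02,
       -7.01360263e+01, -1.65054590e+01]), 'qd': array([ 0.05647194, -0.01842044, -0.07956497, -0.00778836, -0.07434736,
       -0.02316656]), 'joint_torque': array([-2.18263383e-03, -5.82717276e+01,  2.93053025e+01,  6.99723065e+00,
        6.76953845e-03, -1.62989627e-04]), 'tcp_pos': array([0.22991507, 0.63415597, 0.23963531]), 'eef_rot': array([ 1.79906539e+02, -7.06012838e-03, -1.99327034e+01]), 'contact_force': array([ 0.55233332, -0.44684695, -0.18410073]), 'moment': array([-0.00560793,  0.01811725, -0.00429717]), 'gripper_width': 0.0873902298984113} 0.014
```

View pics/s0.png

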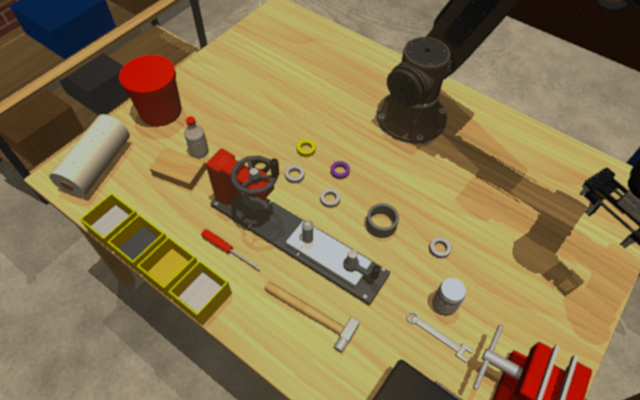

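View pics/t0.png

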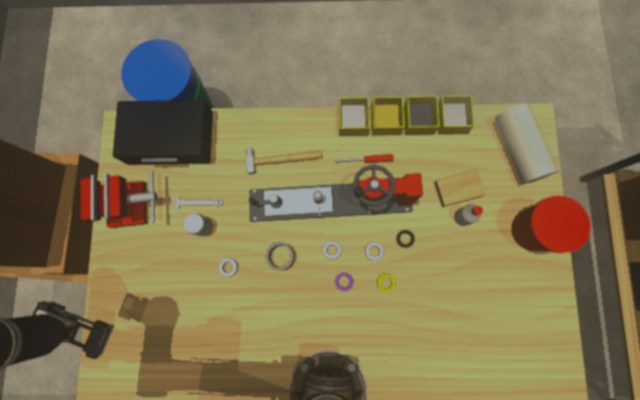

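View pics/w0.png

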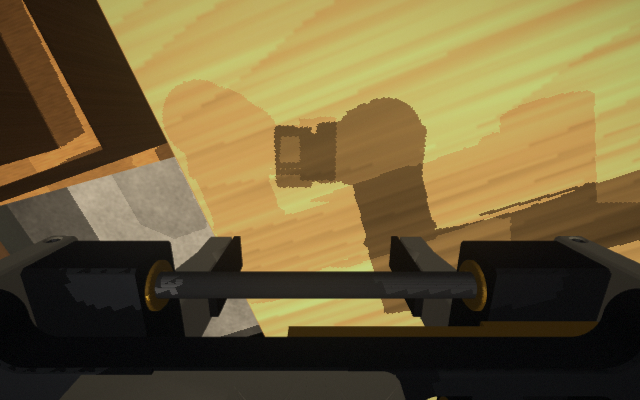

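Candidates in the top view are three steel rings at (228,268), (332,250) and (374,251). The look-alikes are black (405,239), yellow (387,283), purple (344,282) and the tape (281,256). I'll check these in a close crop.

```bash
python3 - <<'E'
from h import *
crop('t0',205,155,435,300,3.4,'t0c')
c=ld('t0')
Rm=cv2.Rodrigues(np.array(c['rvec'],float))[0]; print(-Rm.T@np.array(c['tvec']).ravel(), c['fx'])
for n,u,v,z in [('rA',228.5,267.5,.018),('rB',332.5,250.5,.018),('rC',374.5,251.5,.018),('tape',281,256,.048),('blk',405,239,.018),('pur',344,282,.018),('yel',387,283,.018)]:
  print(n,world(c,u,v,z=z).round(4))
E
```

```text
[ 0.35504473 -0.0145244   1.32455216] 396.124941256706
rA [0.3842 0.3232 0.018 ]
rB [ 0.4366 -0.0182  0.018 ]
rC [ 0.4321 -0.1555  0.018 ]
tape [0.4186 0.1472 0.048 ]
blk [ 0.472  -0.2566  0.018 ]
pur [ 0.3349 -0.0541  0.018 ]
yel [ 0.3308 -0.1925  0.018 ]
```

View pics/t0c.png

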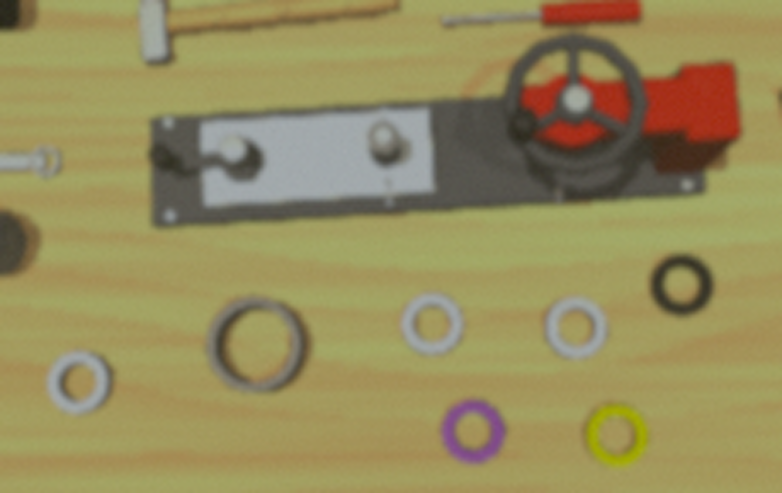

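```bash
python3 - <<'E'
from h import *
c=ld('t0'); w=ld('w0')
Rm=cv2.Rodrigues(np.array(w['rvec'],float))[0]; o=-Rm.T@np.array(w['tvec']).ravel()
M=R.from_euler('xyz',[180,0,-19.93],degrees=True).as_matrix()
print('cam in tool',M.T@(o-np.array([.23,.635,.24])), 'fwd',M.T@Rm[2], 'right',M.T@Rm[0], w['fx'],w['cx'],w['cy'])
P=lambda x,y,z:world(c,205+x/3.4,155+y/3.4,z=z)
a=P(153,226,.02);b=P(705,191,.02);print('edge',a,b,np.degrees(np.arctan2(*(a-b)[[0,1]])))
print('arbor',P(380,131,.122),'post',P(235,149,.107),'hub',P(576,99,.216),'crank',P(521,125,.2775),'mark',P(559,195,.02),'pointer',P(389,200,.025),'knob',P(160,153,.11))
E
```

```text
cam in tool [ 0.07888836  0.00056722 -0.14425619] fwd [-0.28642259  0.00240819  0.95810036] right [-1.00718748e-04  9.99996760e-01 -2.54360558e-03] 294.01553358255205 315.33860219366557 201.58454663833479
edge [0.53528648 0.25577841 0.02      ] [ 0.56393172 -0.28461528  0.02      ] -3.034300526433706
arbor [0.6063772  0.02873516 0.122     ] post [0.59420662 0.16341701 0.107     ] hub [ 0.61216489 -0.1398261   0.216     ] crank [ 0.57733532 -0.0887463   0.2775    ] mark [ 0.56158666 -0.14242282  0.02      ] pointer [0.55772366 0.02378277 0.025     ] knob [0.5907026  0.23234311 0.11      ]
```

```bash
cat >> h.py <<'E'
def plan(wps,jaw=0,step=.04,pos=None,yaw=None):
    """wps: list of (x,y,z,yaw) ; tool down; prints rows"""
    import json
    s=r.get_state(); p=np.array(s['tcp_pos'] if pos is None else pos); Rc=R.from_euler('xyz',s['eef_rot'],degrees=True)
    S=[];T=[]
    for w in wps:
        tp=np.array(w[:3]); Rt=R.from_euler('xyz',[180,0,w[3]],degrees=True)
        rv=(Rc.inv()*Rt).as_rotvec()
        st=w[4] if len(w)>4 else step
        n=max(1,int(np.ceil(np.linalg.norm(tp-p)/st-1e-6)),int(np.ceil(np.linalg.norm(rv)/.145)))
        for i in range(n):
            q=p+(tp-p)/(n-i)
            S.append((Rc.inv().apply(q-p)/.1).round(3)); 
            rr=(rv/n/1.5).round(4); T.append(rr)
            p=p+Rc.apply(S[-1]*.1); Rc=Rc*R.from_rotvec(rr*1.5)
    for k in range(0,len(S),8):
        a=[list(map(float,x)) for x in S[k:k+8]]; b=[list(map(float,x)) for x in T[k:k+8]]
        print(json.dumps({"slide":a,"turn":b,"jaw":[jaw]*len(a)}))
def st():
    s=r.get_state(); print(round(s['time_s'],2),s['tcp_pos'].round(4),s['eef_rot'].round(2),s['contact_force'].round(1),round(s['gripper_width'],4),s['joints'].round(0))
E
python3 -c "
from h import *
plan([(.384,.323,.16,60)])"
```

```text
{"slide": [[0.251, 0.24, 0.08], [0.215, 0.273, 0.08], [0.175, 0.3, 0.08], [0.132, 0.321, 0.08], [0.086, 0.336, 0.08], [0.038, 0.345, 0.08], [-0.01, 0.347, 0.08], [-0.059, 0.342, 0.08]], "turn": [[0.0001, 0.0001, -0.093], [0.0001, 0.0001, -0.093], [0.0001, 0.0001, -0.093], [0.0001, 0.0001, -0.093], [0.0001, 0.0001, -0.093], [0.0001, 0.0001, -0.093], [0.0001, 0.0001, -0.093], [0.0001, 0.0001, -0.093]], "jaw": [0, 0, 0, 0, 0, 0, 0, 0]}
{"slide": [[-0.106, 0.331, 0.08], [-0.15, 0.313, 0.081]], "turn": [[0.0001, 0.0001, -0.093], [0.0001, 0.0001, -0.093]], "jaw": [0, 0]}
```

Request:
apply_moves --slide '[[0.251, 0.24, 0.08], [0.215, 0.273, 0.08], [0.175, 0.3, 0.08], [0.132, 0.321, 0.08], [0.086, 0.336, 0.08], [0.038, 0.345, 0.08], [-0.01, 0.347, 0.08], [-0.059, 0.342, 0.08]]' --turn '[[0, 0, -0.093], [0, 0, -0.093], [0, 0, -0.093], [0, 0, -0.093], [0, 0, -0.093], [0, 0, -0.093], [0, 0, -0.093], [0, 0, -0.093]]' --jaw '[0, 0, 0, 0, 0, 0, 0, 0]'

```text
time_s: 0.95
tcp_pos: [0.3536, 0.3842, 0.1762]
eef_rot: [-180.0, 0.0, 44.4]
contact_force: [0.5, 0.9, -0.0]
gripper_width: 0.0876
```

Request:
apply_moves --slide '[[-0.106, 0.331, 0.08], [-0.15, 0.313, 0.081], [0, 0, 0], [0, 0, 0]]' --turn '[[0, 0, -0.093], [0, 0, -0.093], [0, 0, 0], [0, 0, 0]]' --jaw '[0, 0, 0, 0]'

```text
time_s: 1.35
tcp_pos: [0.3844, 0.3227, 0.1604]
eef_rot: [180.0, 0.0, 59.8]
contact_force: [0.2, -0.1, -0.1]
gripper_width: 0.0877
```

```bash
python3 - <<'E'
from h import *
st(); cap('wrist','w1')
E
```

```text
1.35 [0.3844 0.3227 0.1604] [1.800e+02 1.000e-02 5.984e+01] [ 0.2 -0.1 -0.1] 0.0877 [ 62.   8. -27.   0. -54.  87.]
```

View pics/w1.png

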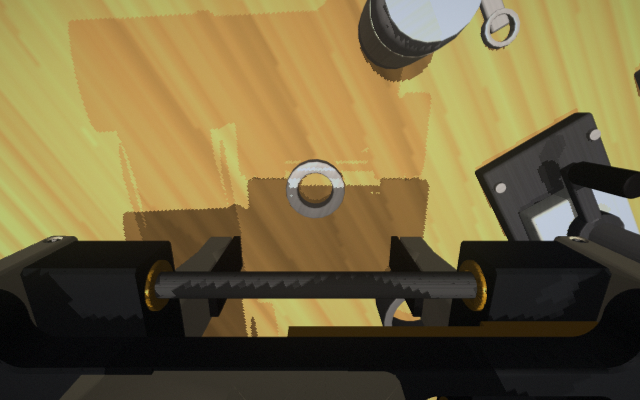

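Steel ring is at about (316,187), under the tool. I'll measure its top face from depth.

```bash
cat >> h.py <<'E'
def cloud(c):
    Rm=cv2.Rodrigues(np.array(c['rvec'],float))[0]; t=np.array(c['tvec'],float).ravel()
    v,u=np.mgrid[0:400,0:640]; d=c['depth']
    p=np.stack([(u-c['cx'])/c['fx']*d,(v-c['cy'])/c['fy']*d,d],-1)
    w=(p-t)@Rm; w[d<=0]=np.nan; return w
def disc(c,xy,z,rad=.05,tol=.005,mask=None):
    w=cloud(c); m=(abs(w[...,2]-z)<tol)&(np.hypot(w[...,0]-xy[0],w[...,1]-xy[1])<rad)
    if mask is not None: m&=mask(c['pixels'].astype(int))
    p=w[m][:,:2].astype(np.float32)
    if len(p)<10: print('few',len(p)); return None
    (cx,cy),rr=cv2.minEnclosingCircle(p); print('n',len(p),'c',round(cx,4),round(cy,4),'r',round(rr,4),'mean',p.mean(0).round(4),'z',np.median(w[m][:,2]).round(4)); return cx,cy
E
python3 - <<'E'
from h import *
c=ld('w1'); disc(c,(.384,.323),.018,tol=.003); print(world(c,315.5,185.5,z=.018), c['depth'][186,297], world(c,297,186))
plan([(.3835,.323,.06,60),(.3835,.323,.017,60,.02)])
E
```

```text
n 1704 c 0.387 0.3252 r 0.0298 mean [0.3875 0.3261] z 0.0183
[0.38979195 0.32935689 0.018     ] 0.29435724 [0.373595   0.33835024 0.01859592]
{"slide": [[-0.003, -0.001, 0.336], [-0.003, -0.002, 0.335], [-0.004, -0.001, 0.336], [0.0, -0.0, 0.143], [0.0, -0.0, 0.143], [0.0, -0.0, 0.144]], "turn": [[0.0, -0.0001, -0.0005], [0.0, -0.0001, -0.0005], [0.0, -0.0001, -0.0005], [0.0, -0.0, 0.0], [0.0, -0.0, 0.0], [0.0, -0.0, 0.0]], "jaw": [0, 0, 0, 0, 0, 0]}
```

```bash
cat >> h.py <<'E'
def proj(c,p): return cv2.projectPoints(np.array([p],float),np.array(c['rvec'],float),np.array(c['tvec'],float),np.array([[c['fx'],0,c['cx']],[0,c['fy'],c['cy']],[0,0,1.]]),None)[0].ravel()
E
python3 - <<'E'
from h import *
c=ld('w1'); a=proj(c,(.387,.3252,.018));print(a)
im=c['pixels'].copy()
pts=np.array([proj(c,(.387+.03*np.cos(t),.3252+.03*np.sin(t),.018)) for t in np.linspace(0,6.28,60)])
im=cv2.resize(im[140:240,260:370],None,fx=5,fy=5,interpolation=cv2.INTER_NEAREST)
cv2.polylines(im,[((pts-[260,140]+.5)*5).astype(int)],True,(0,0,255)); cv2.imwrite('pics/w1o.png',im)
plan([(.387,.3252,.06,60),(.387,.3252,.017,60,.02)])
E
```

```text
[315.17654224 190.32582392]
{"slide": [[0.009, 0.005, 0.336], [0.009, 0.005, 0.335], [0.009, 0.005, 0.336], [-0.0, -0.0, 0.143], [-0.0, -0.0, 0.143], [-0.0, -0.0, 0.144]], "turn": [[0.0, -0.0001, -0.0005], [0.0, -0.0001, -0.0005], [0.0, -0.0001, -0.0005], [0.0, -0.0, 0.0], [0.0, -0.0, 0.0], [0.0, -0.0, 0.0]], "jaw": [0, 0, 0, 0, 0, 0]}
```

View pics/w1o.png

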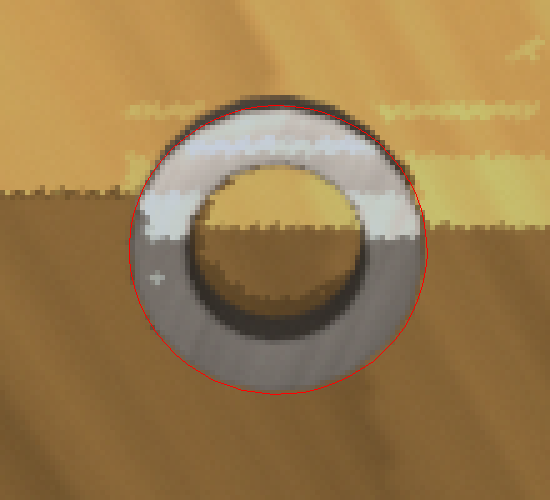

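Request:
apply_moves --slide '[[0.009, 0.005, 0.336], [0.009, 0.005, 0.335], [0.009, 0.005, 0.336], [0, 0, 0.143], [0, 0, 0.143], [0, 0, 0.144], [0, 0, 0], [0, 0, 0]]' --turn '[[0, 0, 0], [0, 0, 0], [0, 0, 0], [0, 0, 0], [0, 0, 0], [0, 0, 0], [0, 0, 0], [0, 0, 0]]' --jaw '[0, 0, 0, 0, 0, 0, 0, 0.5]' --newtons 30

```text
time_s: 2.2
tcp_pos: [0.3865, 0.3258, 0.0169]
eef_rot: [180.0, 0.0, 60.0]
contact_force: [0.3, 0.2, -0.2]
gripper_width: 0.0836
```

Request:
apply_moves --slide '[[0, 0, 0], [0, 0, 0], [0, 0, 0], [0, 0, 0]]' --turn '[[0, 0, 0], [0, 0, 0], [0, 0, 0], [0, 0, 0]]' --jaw '[0.6, 0.6, 0.6, 0.6]'

```text
time_s: 2.6
tcp_pos: [0.3869, 0.3253, 0.0174]
eef_rot: [-180.0, -0.1, 60.0]
contact_force: [-1.8, 0.5, 4.8]
gripper_width: 0.0598
```

```bash
python3 - <<'E'
from h import *
st(); 
plan([(.387,.3252,.13,60),(.54,.1,.24,60)],jaw=.6)
E
```

```text
2.6 [0.3869 0.3253 0.0174] [-1.8e+02 -6.0e-02  6.0e+01] [-1.8  0.5  4.8] 0.0598 [ 62.  20. -36.  -0. -34.  88.]
{"slide": [[0.0, 0.001, -0.375], [0.0, 0.0, -0.376], [0.0, 0.001, -0.375], [-0.148, 0.306, -0.138], [-0.148, 0.306, -0.138], [-0.148, 0.306, -0.137], [-0.148, 0.306, -0.138], [-0.148, 0.307, -0.137]], "turn": [[-0.0, -0.0002, -0.0], [-0.0, -0.0002, -0.0], [-0.0, -0.0002, -0.0], [-0.0, -0.0, -0.0], [-0.0, -0.0, -0.0], [-0.0, -0.0, -0.0], [-0.0, -0.0, -0.0], [-0.0, -0.0, -0.0]], "jaw": [0.6, 0.6, 0.6, 0.6, 0.6, 0.6, 0.6, 0.6]}
{"slide": [[-0.148, 0.306, -0.138], [-0.148, 0.307, -0.137], [-0.149, 0.306, -0.138]], "turn": [[-0.0, -0.0, -0.0], [-0.0, -0.0, -0.0], [-0.0, -0.0, -0.0]], "jaw": [0.6, 0.6, 0.6]}
```

Request:
apply_moves --slide '[[0, 0, -0.375], [0, 0, -0.376], [0, 0, -0.375], [-0.148, 0.306, -0.138], [-0.148, 0.306, -0.138], [-0.148, 0.306, -0.137], [-0.148, 0.306, -0.138], [-0.148, 0.307, -0.137]]' --turn '[[0, 0, 0], [0, 0, 0], [0, 0, 0], [0, 0, 0], [0, 0, 0], [0, 0, 0], [0, 0, 0], [0, 0, 0]]' --jaw '[0.6, 0.6, 0.6, 0.6, 0.6, 0.6, 0.6, 0.6]'

```text
time_s: 3.4
tcp_pos: [0.4825, 0.1829, 0.1987]
eef_rot: [-180.0, 0.0, 60.0]
contact_force: [0.5, 0.1, -1.8]
gripper_width: 0.0598
```

```bash
python3 - <<'E'
from h import *
st(); 
plan([(.46,.08,.24,60)],jaw=.6)
E
```

```text
3.4 [0.4825 0.1829 0.1987] [-1.7998e+02  1.0000e-02  5.9990e+01] [ 0.5  0.1 -1.8] 0.0598 [ 43.   7. -23.  -0. -60. 107.]
{"slide": [[-0.334, 0.107, -0.138], [-0.335, 0.106, -0.138], [-0.334, 0.107, -0.137]], "turn": [[-0.0001, 0.0, -0.0], [-0.0001, 0.0, -0.0], [-0.0001, 0.0, -0.0]], "jaw": [0.6, 0.6, 0.6]}
```

Request:
apply_moves --slide '[[-0.334, 0.107, -0.138], [-0.335, 0.106, -0.138], [-0.334, 0.107, -0.137], [0, 0, 0], [0, 0, 0]]' --turn '[[0, 0, 0], [0, 0, 0], [0, 0, 0], [0, 0, 0], [0, 0, 0]]' --jaw '[0.6, 0.6, 0.6, 0.6, 0.6]'

```text
time_s: 3.9
tcp_pos: [0.4596, 0.0808, 0.2397]
eef_rot: [180.0, -0.1, 59.9]
contact_force: [-0.4, 0.2, -2.3]
gripper_width: 0.0594
```

```bash
python3 - <<'E'
from h import *
st(); c=cap('wrist','w2')
disc(c,(.606,.029),.117,rad=.04,tol=.012)
disc(c,(.606,.029),.122,rad=.04,tol=.002)
disc(c,(.594,.163),.107,rad=.03,tol=.003)
E
```

```text
3.9 [0.4596 0.0808 0.2397] [ 1.7999e+02 -6.0000e-02  5.9890e+01] [-0.4  0.2 -2.3] 0.0594 [ 34.   1. -25.  -0. -65. 116.]
n 951 c 0.6045 0.0259 r 0.0157 mean [0.6016 0.0291] z 0.1185
n 367 c 0.6038 0.0262 r 0.0108 mean [0.6035 0.0268] z 0.1223
n 754 c 0.597 0.1652 r 0.0126 mean [0.5965 0.1654] z 0.1073
```

View pics/w2.png

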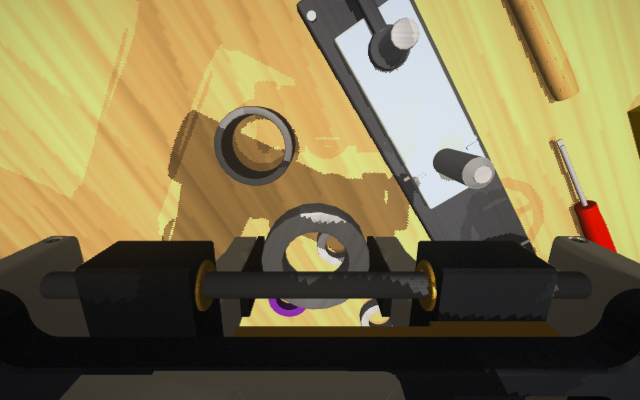

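```bash
python3 - <<'E'
from h import *
c=ld('w2'); w=cloud(c)
crop('w2',250,190,390,310,5,'w2c')
m=np.zeros((400,640),bool); m[200:275,262:370]=1
zz=w[...,2][m]; print(np.histogram(zz[~np.isnan(zz)],bins=np.arange(.2,.28,.005)))
w2=w.copy(); 
mm=m&(abs(w[...,2]-.2405)<.006); p=w[mm]; print(len(p)); q=p[:,:2]
A=np.c_[p[:,:2]-p[:,:2].mean(0),np.ones(len(p))]; print(np.linalg.lstsq(A,p[:,2],rcond=None)[0], cv2.minEnclosingCircle(q.astype(np.float32)))
E
```

```text
(array([   0,    0,    0,    0,   28,  333,  340,  820, 2664,    0,    0,
          0,    0,    0,    0,    0]), array([0.2  , 0.205, 0.21 , 0.215, 0.22 , 0.225, 0.23 , 0.235, 0.24 ,
       0.245, 0.25 , 0.255, 0.26 , 0.265, 0.27 , 0.275, 0.28 ]))
3525
[-0.00878481 -0.01841035  0.2402707 ] ((0.46044057607650757, 0.08025356382131577), 0.030806099995970726)
```

View pics/w2c.png

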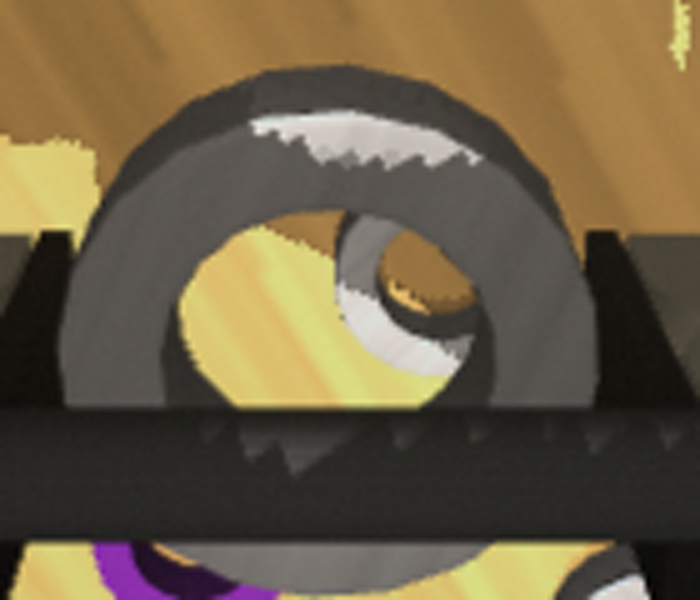

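```bash
python3 - <<'E'
from h import *
c=ld('w2'); w=cloud(c); s=r.get_state()
for v in (272,285,295,330,345): print(v,c['depth'][v,320],w[v,320]-s['tcp_pos'], w[v,240]-s['tcp_pos'])
E
```

```text
272 0.08894055 [0.01792392 0.02594232 0.06596555] [-0.00299733  0.03809177  0.06595191]
285 0.086870864 [0.01658254 0.02370402 0.06890949] [-0.00344714  0.03585883  0.06960298]
295 0.08596205 [0.01541794 0.02172974 0.07054626] [-0.00496494  0.03335286  0.0702589 ]
330 0.078100786 [0.01316366 0.01812096 0.0800301 ] [-0.00556083  0.02849516  0.07950179]
345 0.06955284 [0.01435689 0.02047432 0.08816385] [-0.00228499  0.02973124  0.08776425]
```

```bash
python3 - <<'E'
from h import *
plan([(.6035,.0263,.24,60),(.6035,.0263,.165,60)],jaw=.6)
E
```

```text
{"slide": [[0.061, 0.38, -0.002], [0.061, 0.38, -0.002], [0.061, 0.38, -0.001], [0.06, 0.381, -0.002], [0.0, -0.0, 0.375], [0.0, -0.0, 0.375]], "turn": [[-0.0, -0.0001, -0.0002], [-0.0, -0.0001, -0.0002], [-0.0, -0.0001, -0.0002], [-0.0, -0.0001, -0.0002], [-0.0001, 0.0001, 0.0001], [-0.0001, 0.0001, 0.0001]], "jaw": [0.6, 0.6, 0.6, 0.6, 0.6, 0.6]}
```

Request:
apply_moves --slide '[[0.061, 0.38, 0], [0.061, 0.38, 0], [0.061, 0.38, 0], [0.06, 0.381, 0], [0, 0, 0.375], [0, 0, 0.375], [0, 0, 0], [0, 0, 0]]' --turn '[[0, 0, 0], [0, 0, 0], [0, 0, 0], [0, 0, 0], [0, 0, 0], [0, 0, 0], [0, 0, 0], [0, 0, 0]]' --jaw '[0.6, 0.6, 0.6, 0.6, 0.6, 0.6, 0.6, 0.6]'

```text
time_s: 4.75
tcp_pos: [0.6038, 0.027, 0.164]
eef_rot: [-179.9, 0.1, 60.1]
contact_force: [0.3, -0.8, -1.1]
gripper_width: 0.0596
```

```bash
python3 - <<'E'
from h import *
st(); c=cap('wrist','w3')
crop('w3',240,160,400,300,5,'w3c')
E
```

```text
4.75 [0.6038 0.027  0.164 ] [-1.7993e+02  1.4000e-01  6.0070e+01] [ 0.3 -0.8 -1.1] 0.0596 [ 21.  17. -14.   0. -58. 129.]
```

View pics/w3c.png

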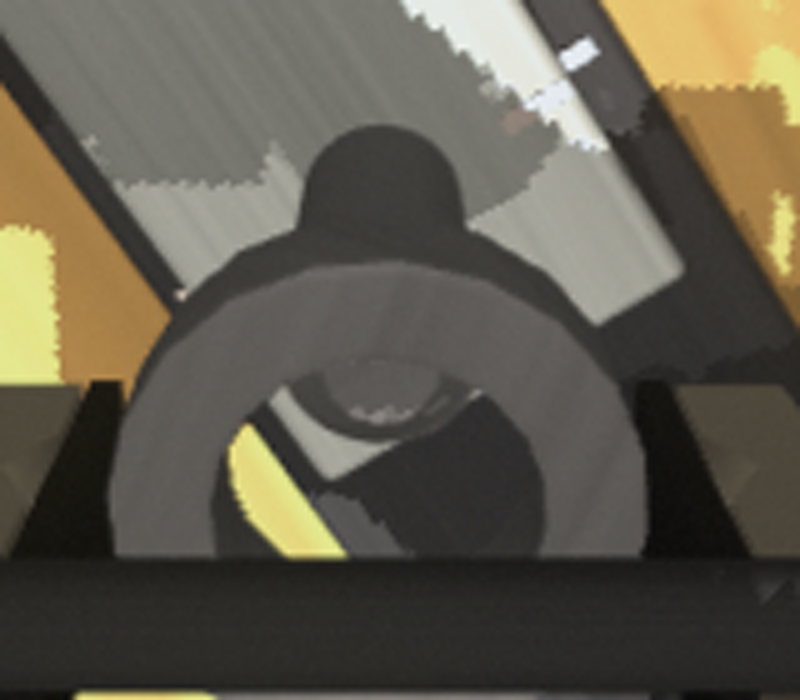

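```bash
python3 - <<'E'
from h import *
c=ld('w3'); w=cloud(c)
m=(abs(w[...,2]-.122)<.0015)&(np.hypot(w[...,0]-.604,w[...,1]-.026)<.03)
v,u=np.where(m); print(u.min(),u.max(),v.min(),v.max(),len(u)); p=w[m][:,:2]
print(cv2.minEnclosingCircle(p.astype(np.float32)))
M=R.from_euler('xyz',[180,0,60],degrees=True).as_matrix()[:2,:2]
s=r.get_state()['tcp_pos'][:2]
q=(p-s)@M; print('tool coords range',q.min(0),q.max(0))
print(proj(c,(.6038,.0262,.122)))
# held ring
mm=(abs(w[...,2]-.1647)<.003)&(np.hypot(w[...,0]-.604,w[...,1]-.026)<.034)
vv,uu=np.where(mm); p=w[mm][:,:2]; q=(p-s)@M; print('ring',q.min(0),q.max(0),cv2.minEnclosingCircle(q.astype(np.float32)))
E
```

```text
303 328 232 245 251
((0.6032228469848633, 0.023903746157884598), 0.008800273761153221)
tool coords range [-0.01085675 -0.00824829] [-7.25565889e-05  9.00132135e-03]
[314.52729494 232.90797815]
ring [-0.03024165 -0.03246549] [0.02918066 0.03215076] ((0.002563574118539691, -1.6470516129629686e-05), 0.03297341987490654)
```

Request:
apply_moves --slide '[[-0.012, 0.003, 0.14], [0, 0, 0.1], [0, 0, 0.1], [0, 0, 0.1], [0, 0, 0.1], [0, 0, 0.1], [0, 0, 0.1]]' --turn '[[0, 0, 0], [0, 0, 0], [0, 0, 0], [0, 0, 0], [0, 0, 0], [0, 0, 0], [0, 0, 0]]' --jaw '[0.6, 0.6, 0.6, 0.6, 0.6, 0.6, 0.6]'

```text
time_s: 5.5
tcp_pos: [0.6034, 0.0253, 0.0896]
eef_rot: [-180.0, 0.0, 60.0]
contact_force: [-0.1, 0.0, -1.9]
gripper_width: 0.0595
```

```bash
python3 - <<'E'
from h import *
st(); c=cap('wrist','w4')
crop('w4',240,140,400,280,5,'w4c')
E
```

```text
5.5 [0.6034 0.0253 0.0896] [-1.8e+02  1.0e-02  6.0e+01] [-0.1  0.  -1.9] 0.0595 [ 21.  22. -19.   0. -49. 129.]
```

View pics/w4c.png

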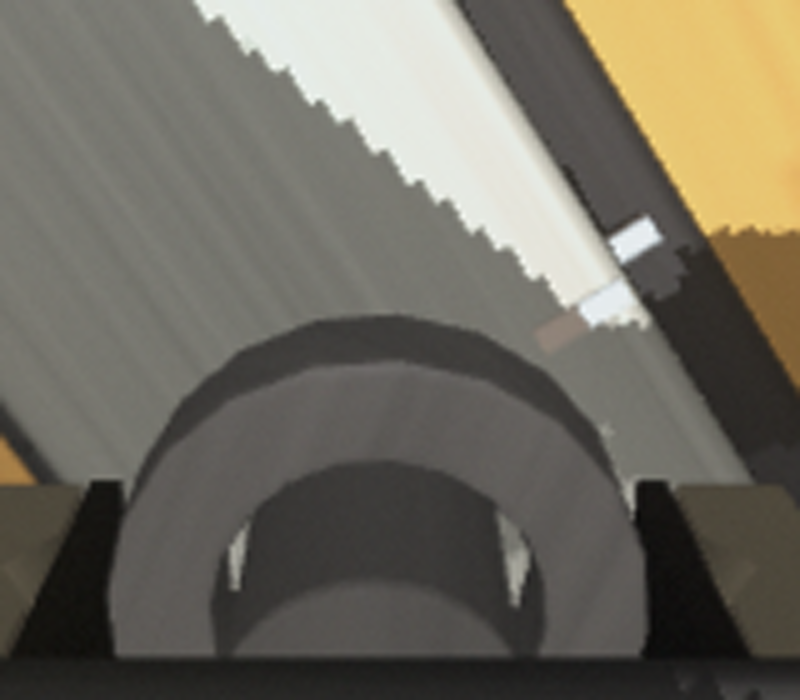

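Ring is threaded on the arbor with no contact force. Releasing.

Request:
apply_moves --slide '[[0, 0, 0], [0, 0, 0], [0, 0, 0], [0, 0, 0], [0, 0, -0.4], [0, 0, -0.4], [0, 0, -0.4]]' --turn '[[0, 0, 0], [0, 0, 0], [0, 0, 0], [0, 0, 0], [0, 0, 0], [0, 0, 0], [0, 0, 0]]' --jaw '[0, 0, 0, 0, 0, 0, 0]'

```text
time_s: 6.25
tcp_pos: [0.6033, 0.0252, 0.2123]
eef_rot: [180.0, -0.0, 60.0]
contact_force: [1.3, 0.8, 0.0]
gripper_width: 0.0872
```

```bash
python3 - <<'E'
from h import *
st(); c=cap('wrist','w5')
plan([(.436,-.018,.16,60)])
E
```

```text
6.25 [0.6033 0.0252 0.2123] [179.99  -0.    60.  ] [1.3 0.8 0. ] 0.0872 [ 21.  15. -11.   0. -64. 129.]
{"slide": [[-0.246, -0.254, 0.117], [-0.246, -0.253, 0.117], [-0.246, -0.253, 0.118], [-0.247, -0.253, 0.119], [-0.246, -0.252, 0.12]], "turn": [[0.0012, -0.0008, 0.0002], [0.0012, -0.0008, 0.0002], [0.0012, -0.0008, 0.0002], [0.0012, -0.0008, 0.0002], [0.0012, -0.0008, 0.0002]], "jaw": [0, 0, 0, 0, 0]}
```

View pics/w5.png

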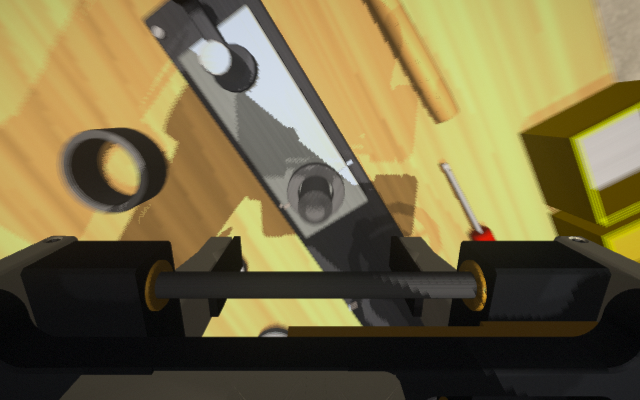

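Ring 1 is seated around the arbor at (315,190). Next is the ring at (0.436,-0.018).

Request:
apply_moves --slide '[[-0.246, -0.254, 0.117], [-0.246, -0.253, 0.117], [-0.246, -0.253, 0.118], [-0.247, -0.253, 0.119], [-0.246, -0.252, 0.12], [0, 0, 0], [0, 0, 0]]' --turn '[[0, 0, 0], [0, 0, 0], [0, 0, 0], [0, 0, 0], [0, 0, 0], [0, 0, 0], [0, 0, 0]]' --jaw '[0, 0, 0, 0, 0, 0, 0]'

```text
time_s: 7.0
tcp_pos: [0.4322, -0.0181, 0.152]
eef_rot: [179.9, -0.1, 60.0]
contact_force: [0.9, 0.3, 0.7]
gripper_width: 0.0876
```

```bash
python3 - <<'E'
from h import *
st(); c=cap('wrist','w6')
x=disc(c,(.436,-.018),.018,tol=.003,rad=.06)
plan([(x[0],x[1],.06,60),(x[0],x[1],.017,60,.02)])
E
```

```text
7.0 [ 0.4322 -0.0181  0.152 ] [ 1.7993e+02 -7.0000e-02  6.0020e+01] [0.9 0.3 0.7] 0.0876 [ 24.   2. -36.   0. -52. 126.]
n 1806 c 0.4403 -0.0172 r 0.0299 mean [ 0.4408 -0.0161] z 0.0183
{"slide": [[0.013, 0.019, 0.307], [0.013, 0.019, 0.308], [0.014, 0.02, 0.307], [-0.0, -0.0, 0.143], [-0.0, -0.0, 0.143], [-0.0, -0.001, 0.144]], "turn": [[0.0003, -0.0003, 0.0001], [0.0003, -0.0003, 0.0001], [0.0003, -0.0003, 0.0001], [0.0, -0.0, -0.0], [0.0, -0.0, -0.0], [0.0, -0.0, -0.0]], "jaw": [0, 0, 0, 0, 0, 0]}
```

View pics/w6.png

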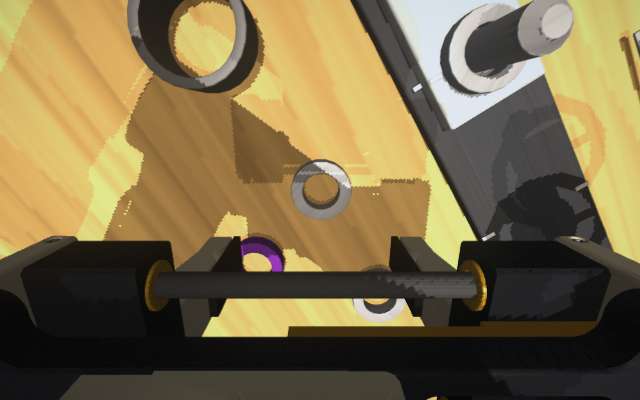

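Steel ring is at (321,189), well clear of the purple one at (262,255), and ring 1 sits flat on the carriage. Descending.

Request:
apply_moves --slide '[[0.013, 0.019, 0.307], [0.013, 0.019, 0.308], [0.014, 0.02, 0.307], [0, 0, 0.143], [0, 0, 0.143], [0, 0, 0.144], [0, 0, 0], [0, 0, 0.0]]' --turn '[[0, 0, 0], [0, 0, 0], [0, 0, 0], [0, 0, 0], [0, 0, 0], [0, 0, 0], [0, 0, 0], [0, 0, 0]]' --jaw '[0, 0, 0, 0, 0, 0, 0, 0.3]'

```text
time_s: 7.85
tcp_pos: [0.4405, -0.0171, 0.0159]
eef_rot: [180.0, 0.0, 60.0]
contact_force: [-1.3, 0.7, 0.7]
gripper_width: 0.0836
```

Request:
apply_moves --slide '[[0, 0, 0], [0, 0, 0], [0, 0, 0], [0, 0, 0], [0, 0, 0]]' --turn '[[0, 0, 0], [0, 0, 0], [0, 0, 0], [0, 0, 0], [0, 0, 0]]' --jaw '[0.6, 0.6, 0.6, 0.6, 0.6]'

```text
time_s: 8.35
tcp_pos: [0.4395, -0.0174, 0.0164]
eef_rot: [180.0, -0.0, 60.0]
contact_force: [-0.8, 0.7, 1.1]
gripper_width: 0.059
```

```bash
python3 - <<'E'
from h import *
st(); s=r.get_state()['tcp_pos']
plan([(s[0],s[1],.1,60),(.53,0.01,.22,60),(.6030,.0250,.24,60),(.6030,.0250,.165,60)],jaw=.6)
E
```

```text
8.35 [ 0.4395 -0.0174  0.0164] [ 1.7998e+02 -3.0000e-02  6.0000e+01] [-0.8  0.7  1.1] 0.059 [ 24.  15. -44.   0. -31. 126.]
{"slide": [[0.0, 0.0, -0.279], [0.0, 0.0, -0.279], [0.0, 0.0, -0.278], [0.172, 0.162, -0.3], [0.173, 0.161, -0.3], [0.172, 0.162, -0.3], [0.173, 0.161, -0.3], [0.247, 0.279, -0.1]], "turn": [[0.0001, -0.0001, 0.0], [0.0001, -0.0001, 0.0], [0.0001, -0.0001, 0.0], [-0.0, -0.0, 0.0], [-0.0, -0.0, 0.0], [-0.0, -0.0, 0.0], [-0.0, -0.0, 0.0], [-0.0, -0.0, 0.0]], "jaw": [0.6, 0.6, 0.6, 0.6, 0.6, 0.6, 0.6, 0.6]}
{"slide": [[0.248, 0.279, -0.1], [-0.0, -0.0, 0.375], [-0.0, -0.0, 0.375]], "turn": [[-0.0, -0.0, 0.0], [-0.0, -0.0, 0.0], [-0.0, -0.0, 0.0]], "jaw": [0.6, 0.6, 0.6]}
```

Request:
apply_moves --slide '[[0.0, 0.0, -0.279], [0.0, 0.0, -0.279], [0.0, 0.0, -0.278], [0.172, 0.162, -0.3], [0.173, 0.161, -0.3], [0.172, 0.162, -0.3], [0.173, 0.161, -0.3], [0.247, 0.279, -0.1]]' --turn '[[0, 0, 0], [0, 0, 0], [0, 0, 0], [0, 0, 0], [0, 0, 0], [0, 0, 0], [0, 0, 0], [0, 0, 0]]' --jaw '[0.6, 0.6, 0.6, 0.6, 0.6, 0.6, 0.6, 0.6]'

```text
time_s: 9.15
tcp_pos: [0.5673, 0.0177, 0.2335]
eef_rot: [179.8, -0.2, 60.0]
contact_force: [2.1, -0.3, -1.5]
gripper_width: 0.059
```

Request:
apply_moves --slide '[[0.248, 0.279, -0.1], [0, 0, 0.375], [0, 0, 0.375], [0, 0, 0], [0, 0, 0]]' --turn '[[0, 0, 0], [0, 0, 0], [0, 0, 0], [0, 0, 0], [0, 0, 0]]' --jaw '[0.6, 0.6, 0.6, 0.6, 0.6]'

```text
time_s: 9.65
tcp_pos: [0.6026, 0.0246, 0.1647]
eef_rot: [-179.9, 0.1, 60.0]
contact_force: [0.7, 0.3, -1.1]
gripper_width: 0.0594
```

```bash
cat >> h.py <<'E'
def held(name):
    s=r.get_state()['tcp_pos']; st(); c=cap('wrist',name); w=cloud(c); M=R.from_euler('xyz',[180,0,60],degrees=True).as_matrix()[:2,:2]
    def q(z,tol,xy,rad):
        m=(abs(w[...,2]-z)<tol)&(np.hypot(w[...,0]-xy[0],w[...,1]-xy[1])<rad); return (w[m][:,:2]-s[:2])@M
    a=q(.122,.0015,(.6035,.025),.03); print('arbor top',len(a),a.min(0).round(4),a.max(0).round(4))
    b=q(s[2]+.001,.0025,s,.034); print('ring',b.min(0).round(4),b.max(0).round(4))
    crop(name,240,140,400,280,5,name+'c')
E
python3 - <<'E'
from h import *
held('w7')
E
```

```text
9.65 [0.6026 0.0246 0.1647] [-1.7995e+02  1.1000e-01  6.0020e+01] [ 0.7  0.3 -1.1] 0.0594 [ 21.  17. -15.   0. -58. 129.]
arbor top 165 [-0.0075 -0.0075] [0.0002 0.0091]
ring [-0.0286 -0.0326] [0.0304 0.0325]
```

View pics/w7c.png

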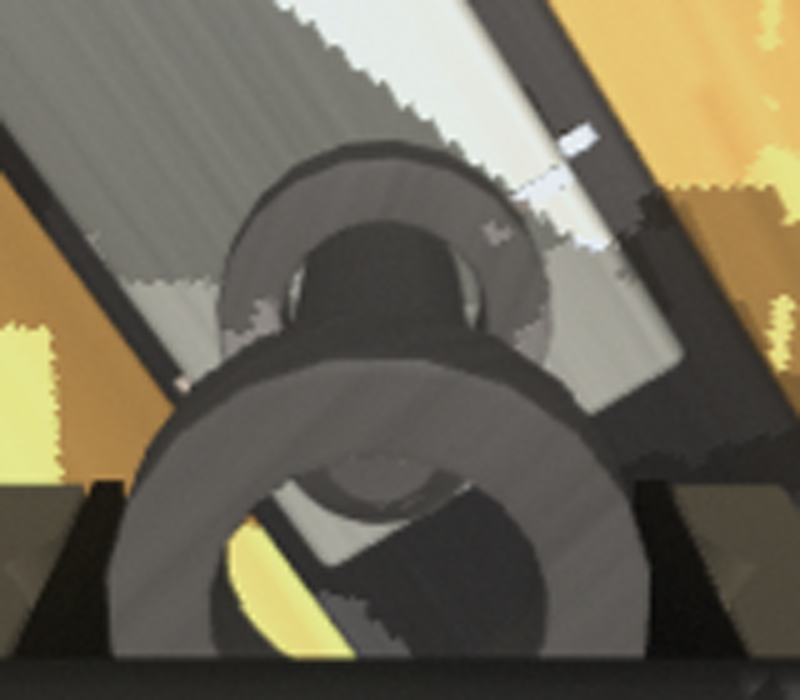

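Request:
apply_moves --slide '[[0.003, 0.006, 0.14], [0, 0, 0.1], [0, 0, 0.1], [0, 0, 0.1], [0, 0, 0.1], [0, 0, 0.1], [0, 0, 0.1]]' --turn '[[0, 0, 0], [0, 0, 0], [0, 0, 0], [0, 0, 0], [0, 0, 0], [0, 0, 0], [0, 0, 0]]' --jaw '[0.6, 0.6, 0.6, 0.6, 0.6, 0.6, 0.6]'

```text
time_s: 10.4
tcp_pos: [0.6035, 0.0249, 0.0898]
eef_rot: [-180.0, 0.0, 60.0]
contact_force: [0.1, -0.7, -1.0]
gripper_width: 0.0593
```

```bash
python3 - <<'E'
from h import *
held('w8')
E
```

```text
10.4 [0.6035 0.0249 0.0898] [-1.7999e+02  1.0000e-02  6.0000e+01] [ 0.1 -0.7 -1. ] 0.0593 [ 21.  22. -19.   0. -49. 129.]
arbor top 421 [-0.0088 -0.0299] [0.0001 0.0089]
ring [-0.0265 -0.0326] [0.0305 0.0327]
```

View pics/w8c.png

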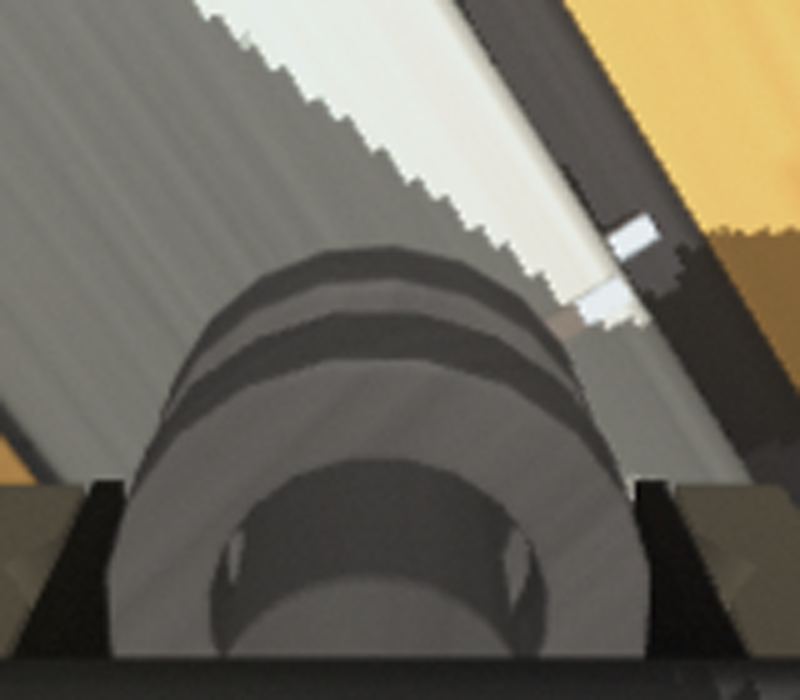

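Request:
apply_moves --slide '[[0, 0, 0], [0, 0, 0], [0, 0, 0], [0, 0, 0], [0, 0, -0.4], [0, 0, -0.4], [0, 0, -0.4], [0, 0, 0]]' --turn '[[0, 0, 0], [0, 0, 0], [0, 0, 0], [0, 0, 0], [0, 0, 0], [0, 0, 0], [0, 0, 0], [0, 0, 0]]' --jaw '[0, 0, 0, 0, 0, 0, 0, 0]'

```text
time_s: 11.25
tcp_pos: [0.6068, 0.0254, 0.2178]
eef_rot: [179.5, -0.4, 60.1]
contact_force: [0.4, -0.2, -0.0]
gripper_width: 0.0875
```

```bash
python3 - <<'E'
from h import *
st()
plan([(.44,-.02,.2,40),(.434,-.155,.16,30)])
E
```

```text
11.25 [0.6068 0.0254 0.2178] [179.51  -0.42  60.05] [ 0.4 -0.2 -0. ] 0.0875 [ 21.  15. -11.   0. -64. 129.]
{"slide": [[-0.245, -0.244, 0.032], [-0.262, -0.226, 0.033], [-0.277, -0.207, 0.033], [-0.291, -0.188, 0.034], [-0.303, -0.167, 0.035], [-0.228, 0.249, 0.1], [-0.217, 0.259, 0.1], [-0.206, 0.268, 0.1]], "turn": [[0.0009, -0.0012, 0.0467], [0.0009, -0.0012, 0.0467], [0.0009, -0.0012, 0.0467], [0.0009, -0.0012, 0.0467], [0.0009, -0.0012, 0.0467], [0.0001, 0.0, 0.029], [0.0001, 0.0, 0.029], [0.0001, 0.0, 0.029]], "jaw": [0, 0, 0, 0, 0, 0, 0, 0]}
{"slide": [[-0.195, 0.276, 0.1]], "turn": [[0.0001, 0.0, 0.029]], "jaw": [0]}
```

Request:
apply_moves --slide '[[0, 0, 0], [0, 0, 0]]' --turn '[[0, 0, 0], [0, 0, 0]]' --jaw '[0, 0]'

```text
time_s: 11.45
tcp_pos: [0.603, 0.0248, 0.2102]
eef_rot: [-180.0, 0.0, 60.0]
contact_force: [0.2, -0.1, -0.3]
gripper_width: 0.0879
```

```bash
python3 - <<'E'
from h import *
st();cap('wrist','w9')
plan([(.44,-.02,.2,40),(.434,-.155,.16,30)])
E
```

```text
11.45 [0.603  0.0248 0.2102] [-1.7996e+02  2.0000e-02  5.9990e+01] [ 0.2 -0.1 -0.3] 0.0879 [ 21.  15. -11.  -0. -64. 129.]
{"slide": [[-0.24, -0.237, 0.02], [-0.256, -0.22, 0.02], [-0.271, -0.202, 0.02], [-0.285, -0.182, 0.02], [-0.297, -0.162, 0.019], [-0.228, 0.249, 0.1], [-0.217, 0.259, 0.1], [-0.206, 0.268, 0.1]], "turn": [[-0.0001, 0.0002, 0.0465], [-0.0001, 0.0002, 0.0465], [-0.0001, 0.0002, 0.0465], [-0.0001, 0.0002, 0.0465], [-0.0001, 0.0002, 0.0465], [-0.0001, -0.0, 0.0291], [-0.0001, -0.0, 0.0291], [-0.0001, -0.0, 0.0291]], "jaw": [0, 0, 0, 0, 0, 0, 0, 0]}
{"slide": [[-0.195, 0.276, 0.1]], "turn": [[-0.0001, -0.0, 0.0291]], "jaw": [0]}
```

View pics/w9.png

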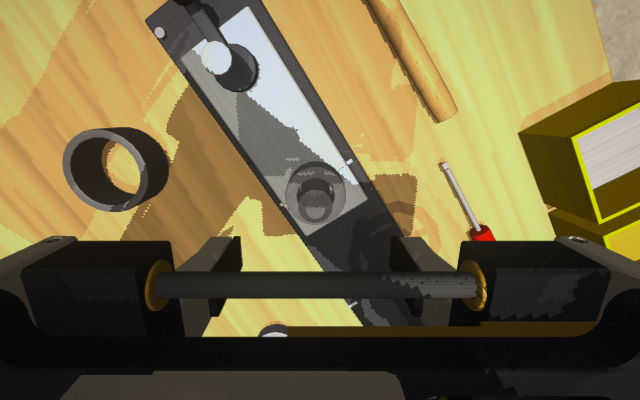

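Two rings are now stacked on the arbor at (316,193). Moving to the third.

Request:
apply_moves --slide '[[-0.24, -0.237, 0.02], [-0.256, -0.22, 0.02], [-0.271, -0.202, 0.02], [-0.285, -0.182, 0.02], [-0.297, -0.162, 0.019], [-0.228, 0.249, 0.1], [-0.217, 0.259, 0.1], [-0.206, 0.268, 0.1]]' --turn '[[0, 0, 0.0465], [0, 0, 0.0465], [0, 0, 0.0465], [0, 0, 0.0465], [0, 0, 0.0465], [0, 0, 0.029], [0, 0, 0.029], [0, 0, 0.029]]' --jaw '[0, 0, 0, 0, 0, 0, 0, 0]'

```text
time_s: 12.3
tcp_pos: [0.4356, -0.122, 0.1701]
eef_rot: [-180.0, 0.0, 32.5]
contact_force: [1.3, 0.7, 0.3]
gripper_width: 0.0875
```

Request:
apply_moves --slide '[[-0.195, 0.276, 0.1], [0, 0, 0], [0, 0, 0]]' --turn '[[0, 0, 0.029], [0, 0, 0], [0, 0, 0]]' --jaw '[0.1, 0.1, 0.1]'

```text
time_s: 12.6
tcp_pos: [0.4339, -0.1556, 0.1598]
eef_rot: [-179.9, 0.1, 29.9]
contact_force: [1.3, -0.5, -0.1]
gripper_width: 0.0791
```

```bash
python3 - <<'E'
from h import *
st(); c=cap('wrist','w10')
x=disc(c,(.436,-.155),.018,tol=.003,rad=.06)
plan([(x[0],x[1],.06,30),(x[0],x[1],.017,30,.02)],jaw=.1)
E
```

```text
12.6 [ 0.4339 -0.1556  0.1598] [-1.7994e+02  1.3000e-01  2.9940e+01] [ 1.3 -0.5 -0.1] 0.0791 [  5.   4. -32.  -0. -54. 115.]
n 1701 c 0.4359 -0.1565 r 0.03 mean [ 0.4366 -0.1558] z 0.0182
{"slide": [[0.002, 0.007, 0.334], [0.002, 0.007, 0.334], [0.002, 0.007, 0.335], [0.0, 0.0, 0.143], [0.0, 0.0, 0.143], [0.0, 0.0, 0.144]], "turn": [[-0.0001, 0.0003, 0.0001], [-0.0001, 0.0003, 0.0001], [-0.0001, 0.0003, 0.0001], [-0.0, -0.0, -0.0], [-0.0, -0.0, -0.0], [-0.0, -0.0, -0.0]], "jaw": [0.1, 0.1, 0.1, 0.1, 0.1, 0.1]}
```

View pics/w10.png

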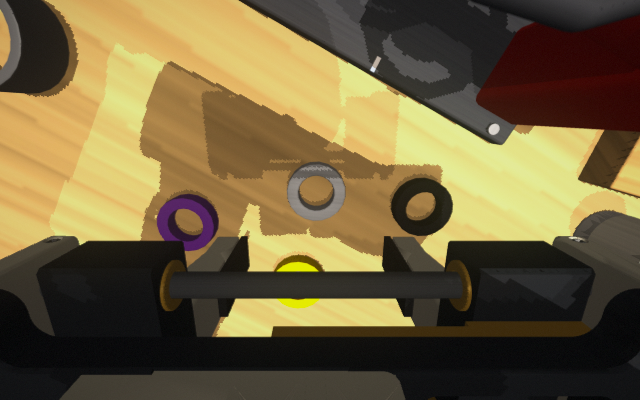

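Third steel ring is at (316,191), between purple (188,221) and black (422,206). The fingers clear both.

Request:
apply_moves --slide '[[0.002, 0.007, 0.334], [0.002, 0.007, 0.334], [0.002, 0.007, 0.335], [0.0, 0.0, 0.143], [0.0, 0.0, 0.143], [0.0, 0.0, 0.144], [0, 0, 0], [0, 0, 0]]' --turn '[[0, 0, 0], [0, 0, 0], [0, 0, 0], [0, 0, 0], [0, 0, 0], [0, 0, 0], [0, 0, 0], [0, 0, 0]]' --jaw '[0.1, 0.1, 0.1, 0.1, 0.1, 0.1, 0.1, 0.3]'

```text
time_s: 13.45
tcp_pos: [0.4366, -0.1557, 0.0178]
eef_rot: [-180.0, 0.0, 30.1]
contact_force: [0.6, -0.4, 0.7]
gripper_width: 0.0753
```

Request:
apply_moves --slide '[[0, 0, 0], [0, 0, 0], [0, 0, 0], [0, 0, 0], [0, 0, 0]]' --turn '[[0, 0, 0], [0, 0, 0], [0, 0, 0], [0, 0, 0], [0, 0, 0]]' --jaw '[0.6, 0.6, 0.6, 0.6, 0.6]'

```text
time_s: 13.95
tcp_pos: [0.4368, -0.1562, 0.0184]
eef_rot: [180.0, -0.1, 30.1]
contact_force: [-1.5, 4.3, 6.9]
gripper_width: 0.059
```

```bash
python3 - <<'E'
from h import *
st(); s=r.get_state()['tcp_pos']
plan([(s[0],s[1],.16,30),(.45,-0.02,.22,50),(.6030,.0250,.24,60),(.6030,.0250,.165,60)],jaw=.6)
E
```

```text
13.95 [ 0.4368 -0.1562  0.0184] [ 1.7997e+02 -8.0000e-02  3.0050e+01] [-1.5  4.3  6.9] 0.059 [  5.  17. -41.  -0. -32. 115.]
{"slide": [[0.001, 0.0, -0.354], [0.0, 0.0, -0.354], [0.0, 0.0, -0.354], [0.0, 0.0, -0.354], [0.199, -0.278, -0.15], [0.222, -0.26, -0.15], [0.244, -0.24, -0.15], [0.265, -0.217, -0.15]], "turn": [[0.0001, -0.0002, 0.0002], [0.0001, -0.0002, 0.0002], [0.0001, -0.0002, 0.0002], [0.0001, -0.0002, 0.0002], [0.0, -0.0, -0.0582], [0.0, -0.0, -0.0582], [0.0, -0.0, -0.0582], [0.0, -0.0, -0.0582]], "jaw": [0.6, 0.6, 0.6, 0.6, 0.6, 0.6, 0.6, 0.6]}
{"slide": [[0.266, 0.176, -0.04], [0.259, 0.186, -0.04], [0.253, 0.195, -0.04], [0.245, 0.203, -0.04], [0.239, 0.211, -0.04], [-0.0, 0.0, 0.375], [-0.001, 0.0, 0.375]], "turn": [[0.0, -0.0, -0.0233], [0.0, -0.0, -0.0233], [0.0, -0.0, -0.0233], [0.0, -0.0, -0.0233], [0.0, -0.0, -0.0233], [0.0, -0.0001, 0.0], [0.0, -0.0001, 0.0]], "jaw": [0.6, 0.6, 0.6, 0.6, 0.6, 0.6, 0.6]}
```

Request:
apply_moves --slide '[[0, 0.0, -0.354], [0.0, 0.0, -0.354], [0.0, 0.0, -0.354], [0.0, 0.0, -0.354], [0.199, -0.278, -0.15], [0.222, -0.26, -0.15], [0.244, -0.24, -0.15], [0.265, -0.217, -0.15]]' --turn '[[0, 0, 0], [0, 0, 0], [0, 0, 0], [0, 0, 0], [0, 0, -0.0582], [0, 0, -0.0582], [0, 0, -0.0582], [0, 0, -0.0582]]' --jaw '[0.6, 0.6, 0.6, 0.6, 0.6, 0.6, 0.6, 0.6]'

```text
time_s: 14.75
tcp_pos: [0.4488, -0.0192, 0.2199]
eef_rot: [-180.0, -0.0, 50.2]
contact_force: [1.2, 0.0, -1.7]
gripper_width: 0.0595
```

Request:
apply_moves --slide '[[0.266, 0.176, -0.04], [0.259, 0.186, -0.04], [0.253, 0.195, -0.04], [0.245, 0.203, -0.04], [0.239, 0.211, -0.04], [0, 0, 0], [0, 0, 0]]' --turn '[[0, 0, -0.0233], [0, 0, -0.0233], [0, 0, -0.0233], [0, 0, -0.0233], [0, 0, -0.0233], [0, 0, 0], [0, 0, 0]]' --jaw '[0.6, 0.6, 0.6, 0.6, 0.6, 0.6, 0.6]'

```text
time_s: 15.45
tcp_pos: [0.602, 0.025, 0.2381]
eef_rot: [-179.9, 0.1, 60.0]
contact_force: [-1.5, -0.9, -2.3]
gripper_width: 0.0592
```

```bash
python3 - <<'E'
from h import *
st(); plan([(.6030,.0250,.165,60)],jaw=.6)
E
```

```text
15.45 [0.602  0.025  0.2381] [-1.7991e+02  7.0000e-02  6.0030e+01] [-1.5 -0.9 -2.3] 0.0592 [ 21.  14.  -9.  -0. -67. 129.]
{"slide": [[0.003, 0.005, 0.366], [0.003, 0.004, 0.365]], "turn": [[-0.0005, 0.0004, 0.0002], [-0.0005, 0.0004, 0.0002]], "jaw": [0.6, 0.6]}
```

Request:
apply_moves --slide '[[0.003, 0.005, 0.366], [0.003, 0.004, 0.365], [0, 0, 0], [0, 0, 0]]' --turn '[[0, 0, 0], [0, 0, 0], [0, 0, 0], [0, 0, 0]]' --jaw '[0.6, 0.6, 0.6, 0.6]'

```text
time_s: 15.85
tcp_pos: [0.6028, 0.0246, 0.1667]
eef_rot: [-180.0, 0.1, 60.1]
contact_force: [0.2, -0.7, 0.4]
gripper_width: 0.0596
```

```bash
python3 - <<'E'
from h import *
held('w11')
E
```

```text
15.85 [0.6028 0.0246 0.1667] [-1.7998e+02  7.0000e-02  6.0070e+01] [ 0.2 -0.7  0.4] 0.0596 [ 21.  17. -14.   0. -58. 129.]
arbor top 82 [-0.0076 -0.0048] [-0.0021  0.0071]
ring [-0.0318 -0.0325] [0.0279 0.0323]
```

View pics/w11c.png

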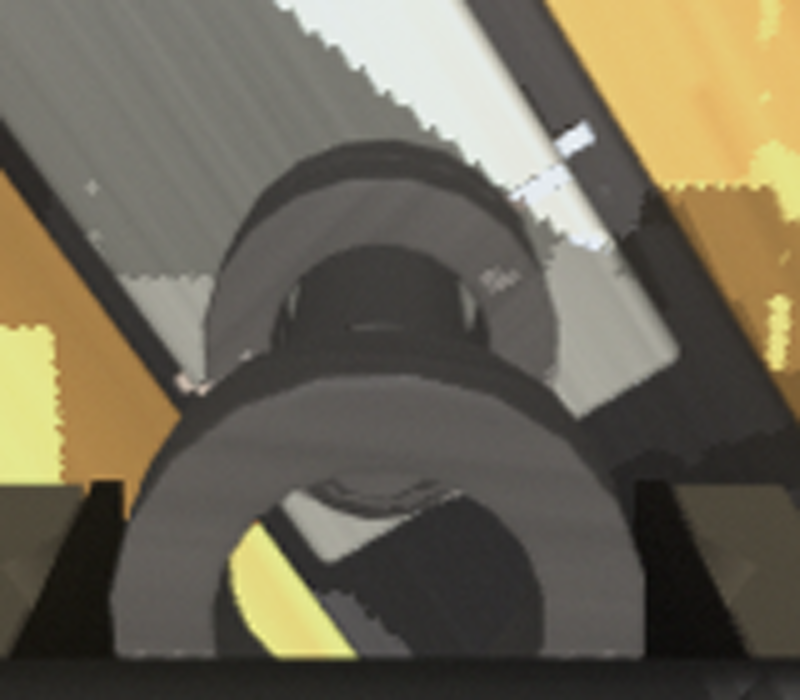

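Request:
apply_moves --slide '[[0.03, 0.007, 0.14], [0, 0, 0.1], [0, 0, 0.1], [0, 0, 0.1], [0, 0, 0.1], [0, 0, 0.1], [0, 0, 0]]' --turn '[[0, 0, 0], [0, 0, 0], [0, 0, 0], [0, 0, 0], [0, 0, 0], [0, 0, 0], [0, 0, 0]]' --jaw '[0.6, 0.6, 0.6, 0.6, 0.6, 0.6, 0.6]'

```text
time_s: 16.6
tcp_pos: [0.6044, 0.0271, 0.1001]
eef_rot: [-179.9, 0.1, 60.1]
contact_force: [0.8, 0.5, -1.4]
gripper_width: 0.0597
```

```bash
python3 - <<'E'
from h import *
held('w12')
E
```

```text
16.6 [0.6044 0.0271 0.1001] [-1.7988e+02  1.2000e-01  6.0050e+01] [ 0.8  0.5 -1.4] 0.0597 [ 21.  21. -18.  -0. -51. 129.]
arbor top 112 [-0.0108 -0.0289] [0.0097 0.0065]
ring [-0.0315 -0.0326] [0.028  0.0325]
```

View pics/w12c.png

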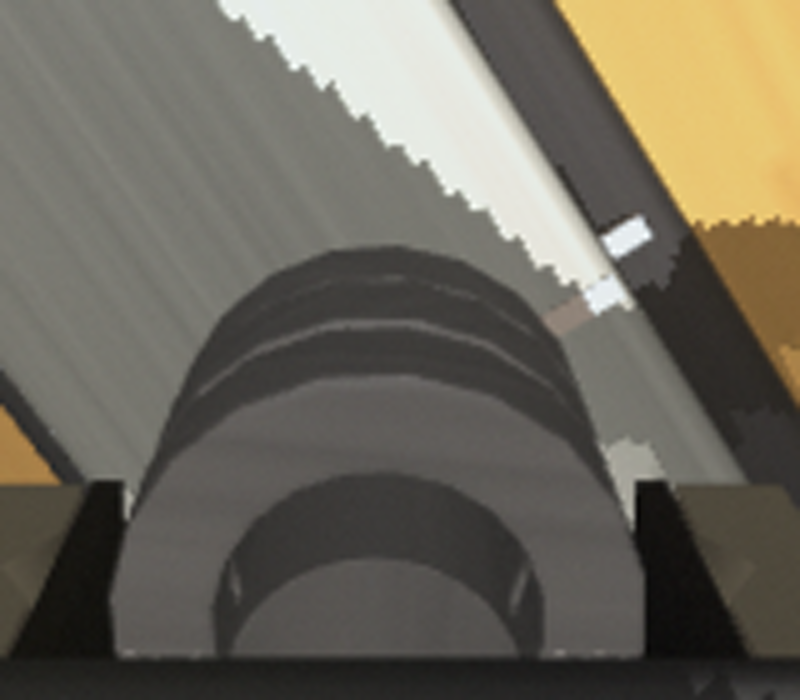

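Request:
apply_moves --slide '[[0, 0, 0], [0, 0, 0], [0, 0, 0], [0, 0, 0], [0, 0, -0.4], [0, 0, -0.4], [0, 0, -0.4], [0, 0, 0]]' --turn '[[0, 0, 0], [0, 0, 0], [0, 0, 0], [0, 0, 0], [0, 0, 0], [0, 0, 0], [0, 0, 0], [0, 0, 0]]' --jaw '[0, 0, 0, 0, 0, 0, 0, 0]'

```text
time_s: 17.45
tcp_pos: [0.6086, 0.0278, 0.229]
eef_rot: [179.5, -0.4, 60.1]
contact_force: [-0.1, 0.2, -0.2]
gripper_width: 0.0876
```

```bash
python3 - <<'E'
from h import *
st();cap('wrist','w13');cap('top','t1');cap('scene','s1')
crop('t1',205,155,435,300,3.4,'t1c'); crop('s1',190,120,450,310,3,'s1c')
E
```

```text
17.45 [0.6086 0.0278 0.229 ] [179.53  -0.4   60.12] [-0.1  0.2 -0.2] 0.0876 [ 21.  14. -10.   0. -65. 129.]
```

View pics/w13.png

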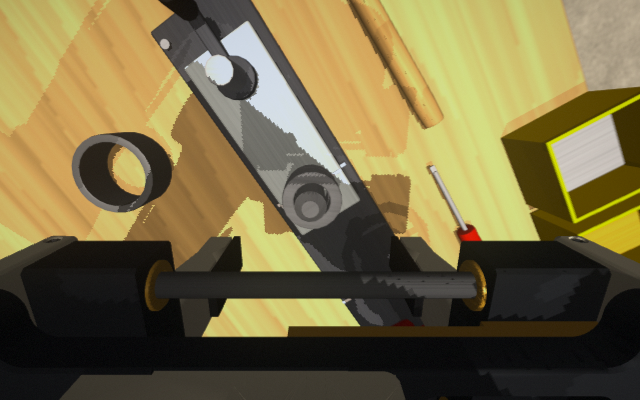

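View pics/t1c.png

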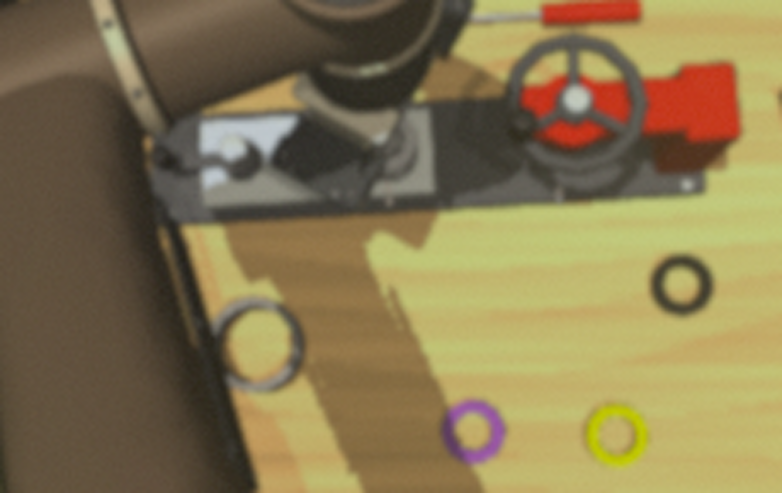

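View pics/s1c.png

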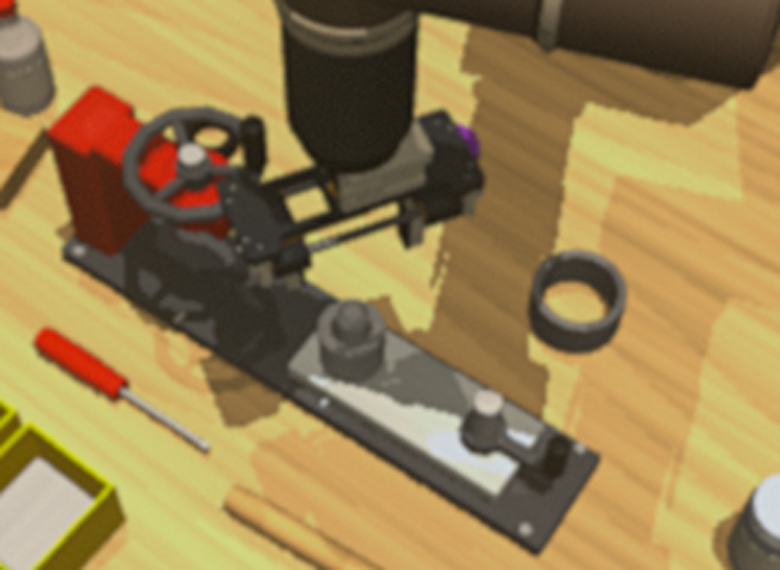

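All three rings are stacked on the arbor and the other rings haven't moved. Next is the clamp lever.

```bash
python3 - <<'E'
from h import *
plan([(.593,.235,.2,75)],pos=(.6044,.0271,.22))
E
```

```text
{"slide": [[0.291, -0.189, 0.034], [0.299, -0.177, 0.033], [0.306, -0.163, 0.033], [0.313, -0.15, 0.034], [0.319, -0.136, 0.033], [0.325, -0.123, 0.033]], "turn": [[0.0, -0.0001, -0.029], [0.0, -0.0001, -0.029], [0.0, -0.0001, -0.029], [0.0, -0.0001, -0.029], [0.0, -0.0001, -0.029], [0.0, -0.0001, -0.029]], "jaw": [0, 0, 0, 0, 0, 0]}
```

Request:
apply_moves --slide '[[0.291, -0.189, 0.034], [0.299, -0.177, 0.033], [0.306, -0.163, 0.033], [0.313, -0.15, 0.034], [0.319, -0.136, 0.033], [0.325, -0.123, 0.033], [0, 0, 0], [0, 0, 0]]' --turn '[[0, 0, -0.029], [0, 0, -0.029], [0, 0, -0.029], [0, 0, -0.029], [0, 0, -0.029], [0, 0, -0.029], [0, 0, 0], [0, 0, 0]]' --jaw '[0.4, 0.4, 0.4, 0.4, 0.4, 0.4, 0.4, 0.4]'

```text
time_s: 18.4
tcp_pos: [0.5932, 0.2357, 0.2002]
eef_rot: [-179.9, 0.1, 75.1]
contact_force: [-0.0, -0.4, 0.0]
gripper_width: 0.0528
```

```bash
python3 - <<'E'
from h import *
st(); c=cap('wrist','w14')
disc(c,(.593,.235),.11,rad=.025,tol=.002)
disc(c,(.597,.165),.107,rad=.025,tol=.002)
E
```

```text
18.4 [0.5932 0.2357 0.2002] [-1.7989e+02  1.4000e-01  7.5100e+01] [-0.  -0.4  0. ] 0.0528 [ 39.  19.  -7.  -0. -64. 126.]
few 0
n 104 c 0.5991 0.1723 r 0.0098 mean [0.5996 0.175 ] z 0.107
```

View pics/w14.png

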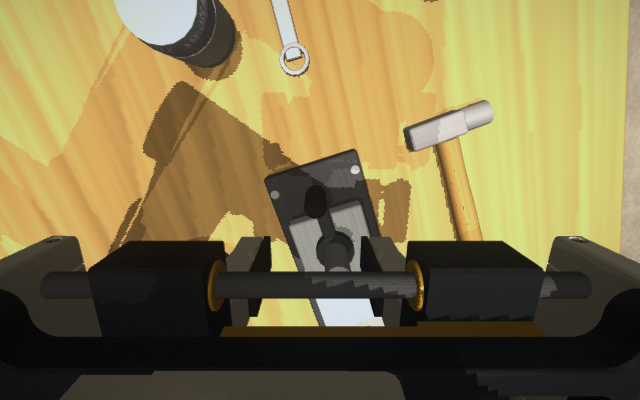

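```bash
python3 - <<'E'
from h import *
c=ld('w14'); w=cloud(c)
crop('w14',270,140,380,280,5,'w14c')
for v in range(180,235,6): print(v,w[v,316].round(4))
m=(w[...,2]>.1)&(w[...,2]<.115)&(np.hypot(w[...,0]-.593,w[...,1]-.237)<.04); p=w[m]; print(len(p), p.mean(0),p.min(0),p.max(0))
E
```

```text
180 [0.596  0.2403 0.0212]
186 [0.597  0.2446 0.0672]
192 [0.597  0.2445 0.0891]
198 [0.5968 0.244  0.1066]
204 [0.5953 0.2383 0.1047]
210 [0.594  0.2334 0.106 ]
216 [0.5928 0.2287 0.1075]
222 [0.585  0.1993 0.0422]
228 [0.5833 0.1928 0.0431]
234 [0.5814 0.1857 0.0427]
406 [0.59406203 0.23662468 0.10582227] [0.58411733 0.22655546 0.10035956] [0.6036425  0.24527511 0.10798985]
```

View pics/w14c.png

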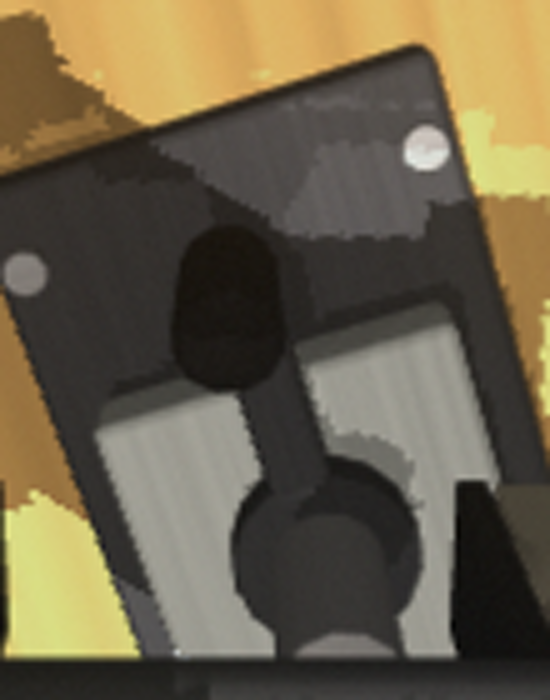

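```bash
python3 - <<'E'
from h import *
plan([(.5939,.2359,.084,75)],jaw=.4)
E
```

```text
{"slide": [[0.004, 0.001, 0.389], [0.004, 0.001, 0.389], [0.004, 0.002, 0.389]], "turn": [[-0.0003, 0.0004, 0.0001], [-0.0003, 0.0004, 0.0001], [-0.0003, 0.0004, 0.0001]], "jaw": [0.4, 0.4, 0.4]}
```

Request:
apply_moves --slide '[[0.004, 0.001, 0.389], [0.004, 0.001, 0.389], [0.004, 0.002, 0.389], [0, 0, 0], [0, 0, 0], [0, 0, 0], [0, 0, 0], [0, 0, 0]]' --turn '[[0, 0, 0], [0, 0, 0], [0, 0, 0], [0, 0, 0], [0, 0, 0], [0, 0, 0], [0, 0, 0], [0, 0, 0]]' --jaw '[0.4, 0.4, 0.4, 0.4, 1, 1, 1, 1]' --newtons 15

```text
time_s: 19.25
tcp_pos: [0.5954, 0.2368, 0.0872]
eef_rot: [179.9, -0.1, 75.0]
contact_force: [0.3, 1.0, 0.3]
gripper_width: 0.026
```

```bash
cat >> h.py <<'E'
FY=np.array([-.0506,.9987]); FX=np.array([.9987,.0506])
def arc(P,rad,angs,z,yaw,jaw=1,stp=.1):
    plan([(*(np.array(P)+rad*(np.cos(a)*FY+np.sin(a)*FX)),z,yaw,stp) for a in np.radians(angs)],jaw=jaw)
E
python3 - <<'E'
from h import *
st(); s=r.get_state()['tcp_pos']
arc((.5968,.1653),.0704,np.arange(7.5,91,7.5),s[2],75)
E
```

```text
19.25 [0.5954 0.2368 0.0872] [ 1.799e+02 -1.300e-01  7.502e+01] [0.3 1.  0.3] 0.026 [ 39.  25. -15.   0. -50. 126.]
{"slide": [[0.005, 0.071, 0.0], [0.011, 0.092, 0.0], [-0.001, 0.092, 0.0], [-0.014, 0.091, 0.0], [-0.025, 0.088, 0.0], [-0.036, 0.085, 0.0], [-0.048, 0.079, 0.0], [-0.057, 0.072, 0.0]], "turn": [[0.0012, -0.0015, 0.0003], [-0.0, 0.0, -0.0], [-0.0, 0.0, -0.0], [-0.0, 0.0, -0.0], [-0.0, 0.0, -0.0], [-0.0, 0.0, -0.0], [-0.0, 0.0, -0.0], [-0.0, 0.0, -0.0]], "jaw": [1, 1, 1, 1, 1, 1, 1, 1]}
{"slide": [[-0.066, 0.064, 0.0], [-0.074, 0.055, 0.0], [-0.08, 0.045, 0.0], [-0.086, 0.034, 0.0]], "turn": [[-0.0, 0.0, -0.0], [-0.0, 0.0, -0.0], [-0.0, 0.0, -0.0], [-0.0, 0.0, -0.0]], "jaw": [1, 1, 1, 1]}
```

Fingers still closing, so I'll give them two more rows.

Request:
apply_moves --slide '[[0, 0, 0], [0, 0, 0], [0, 0, 0]]' --turn '[[0, 0, 0], [0, 0, 0], [0, 0, 0]]' --jaw '[1, 1, 1]'

```text
time_s: 19.55
tcp_pos: [0.5952, 0.2368, 0.0865]
eef_rot: [179.9, -0.1, 75.1]
contact_force: [-1.6, 0.1, 6.5]
gripper_width: 0.0195
```

```bash
python3 - <<'E'
from h import *
st(); s=r.get_state()['tcp_pos']
arc((.5968,.1653),.0704,np.arange(7.5,91,7.5),s[2],75)
E
```

```text
19.55 [0.5952 0.2368 0.0865] [ 1.7993e+02 -7.0000e-02  7.5050e+01] [-1.6  0.1  6.5] 0.0195 [ 39.  25. -15.   0. -50. 126.]
{"slide": [[0.006, 0.073, 0.0], [0.01, 0.092, 0.0], [-0.001, 0.092, 0.0], [-0.014, 0.091, 0.0], [-0.025, 0.088, 0.0], [-0.036, 0.085, 0.0], [-0.047, 0.079, 0.0], [-0.058, 0.072, 0.0]], "turn": [[0.0008, -0.0008, 0.0006], [0.0, 0.0, 0.0], [0.0, 0.0, 0.0], [0.0, 0.0, 0.0], [0.0, 0.0, 0.0], [0.0, 0.0, 0.0], [0.0, 0.0, 0.0], [0.0, 0.0, 0.0]], "jaw": [1, 1, 1, 1, 1, 1, 1, 1]}
{"slide": [[-0.066, 0.064, 0.0], [-0.074, 0.055, 0.0], [-0.08, 0.045, 0.0], [-0.086, 0.034, 0.0]], "turn": [[0.0, 0.0, 0.0], [0.0, 0.0, 0.0], [0.0, 0.0, 0.0], [0.0, 0.0, 0.0]], "jaw": [1, 1, 1, 1]}
```

Request:
apply_moves --slide '[[0.006, 0.08, 0], [0.008, 0.092, 0], [-0.001, 0.092, 0], [-0.014, 0.091, 0]]' --turn '[[0, 0, 0], [0, 0, 0], [0, 0, 0], [0, 0, 0]]' --jaw '[1, 1, 1, 1]'

```text
time_s: 19.95
tcp_pos: [0.6304, 0.228, 0.0865]
eef_rot: [179.9, -0.1, 75.1]
contact_force: [-1.7, 2.1, 7.3]
gripper_width: 0.0196
```

```bash
python3 - <<'E'
from h import *
st(); s=r.get_state()['tcp_pos']; d=s[:2]-[.5968,.1653]; print(np.hypot(*d),np.degrees(np.arctan2(d@FX,d@FY)))
arc((.5968,.1653),.0704,np.arange(37.5,91,7.5),s[2],75)
E
```

```text
19.95 [0.6304 0.228  0.0865] [ 1.7989e+02 -1.1000e-01  7.5080e+01] [-1.7  2.1  7.3] 0.0196 [ 37.  27. -11.   0. -52. 129.]
0.07112938024533137 31.07131542062298
{"slide": [[-0.029, 0.074, 0.0], [-0.037, 0.085, 0.0], [-0.047, 0.079, 0.0], [-0.057, 0.072, 0.0], [-0.066, 0.064, 0.0], [-0.074, 0.055, 0.0], [-0.081, 0.045, 0.0], [-0.085, 0.034, 0.0]], "turn": [[0.0013, -0.0012, 0.0009], [-0.0, -0.0, 0.0], [-0.0, -0.0, 0.0], [-0.0, -0.0, 0.0], [-0.0, -0.0, 0.0], [-0.0, -0.0, 0.0], [-0.0, -0.0, 0.0], [-0.0, -0.0, 0.0]], "jaw": [1, 1, 1, 1, 1, 1, 1, 1]}
```

Request:
apply_moves --slide '[[-0.027, 0.08, 0], [-0.037, 0.085, 0], [-0.047, 0.079, 0], [-0.057, 0.072, 0], [-0.066, 0.064, 0], [-0.074, 0.055, 0], [-0.081, 0.045, 0], [-0.075, 0.03, 0]]' --turn '[[0, 0, 0], [0, 0, 0], [0, 0, 0], [0, 0, 0], [0, 0, 0], [0, 0, 0], [0, 0, 0], [0, 0, 0]]' --jaw '[1, 1, 1, 1, 1, 1, 1, 1]'

```text
time_s: 20.75
tcp_pos: [0.6667, 0.1689, 0.0864]
eef_rot: [180.0, -0.0, 75.0]
contact_force: [-7.1, 14.9, 10.2]
gripper_width: 0.0198
```

```bash
python3 - <<'E'
from h import *
st(); s=r.get_state()['tcp_pos']; d=s[:2]-[.5968,.1653]; print(np.hypot(*d),np.degrees(np.arctan2(d@FX,d@FY)))
E
```

```text
20.75 [0.6667 0.1689 0.0864] [ 1.7997e+02 -4.0000e-02  7.5020e+01] [-7.1 14.9 10.2] 0.0198 [ 30.  29.  -8.  -0. -53. 135.]
0.07000301972312821 89.94258987528316
```

Lever is against its unlocked stop at 89.9°, with 15 N of reaction. Releasing and moving to the post.

Request:
apply_moves --slide '[[0.01, 0, 0], [0, 0, 0], [0, 0, 0], [0, 0, 0], [0, 0, -0.3], [0, 0, -0.3], [0, 0, -0.3], [0, 0, 0]]' --turn '[[0, 0, 0], [0, 0, 0], [0, 0, 0], [0, 0, 0], [0, 0, 0], [0, 0, 0], [0, 0, 0], [0, 0, 0]]' --jaw '[0.5, 0.5, 0.5, 0.5, 0.5, 0.5, 0.5, 0.5]'

```text
time_s: 21.55
tcp_pos: [0.6689, 0.171, 0.1805]
eef_rot: [179.6, -0.2, 75.1]
contact_force: [0.3, 0.1, 0.3]
gripper_width: 0.0439
```

```bash
python3 - <<'E'
from h import *
st(); c=cap('wrist','w15')
plan([(.5968,.1653,.175,75),(.5968,.1653,.092,75)],jaw=.5)
E
```

```text
21.55 [0.6689 0.171  0.1805] [179.64  -0.24  75.08] [0.3 0.1 0.3] 0.0439 [ 31.  24.  -2.   0. -63. 135.]
{"slide": [[-0.118, -0.336, 0.013], [-0.117, -0.335, 0.015], [-0.0, -0.0, 0.277], [-0.0, -0.0, 0.276], [-0.0, -0.0, 0.277]], "turn": [[0.0012, -0.001, 0.0003], [0.0012, -0.001, 0.0003], [-0.0, 0.0, -0.0], [-0.0, 0.0, -0.0], [-0.0, 0.0, -0.0]], "jaw": [0.5, 0.5, 0.5, 0.5, 0.5]}
```

View pics/w15.png

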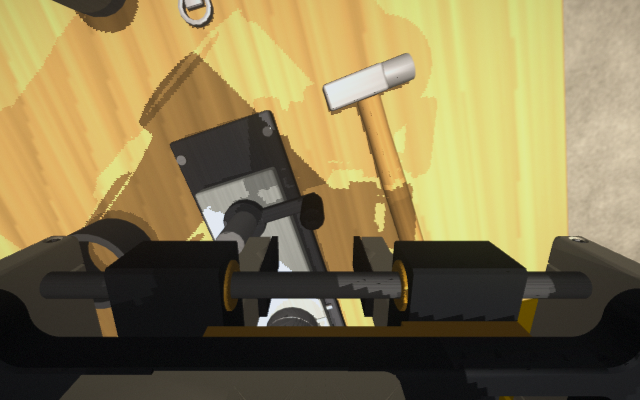

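Lever points across the bed, knob at (312,210). On to the post.

Request:
apply_moves --slide '[[-0.11, -0.336, 0.0], [-0.11, -0.335, 0.0], [0, 0, 0], [0, 0, 0], [0, 0, 0]]' --turn '[[0, 0, 0], [0, 0, 0], [0, 0, 0], [0, 0, 0], [0, 0, 0]]' --jaw '[0.5, 0.5, 0.5, 0.5, 0.5]'

```text
time_s: 22.1
tcp_pos: [0.5964, 0.1663, 0.175]
eef_rot: [-180.0, 0.0, 75.0]
contact_force: [-0.5, -0.3, -0.3]
gripper_width: 0.0438
```

```bash
python3 - <<'E'
from h import *
st(); c=cap('wrist','w16')
disc(c,(.597,.165),.107,rad=.025,tol=.002)
plan([(.5968,.1653,.092,75)],jaw=.5)
crop('w16',240,160,400,280,5,'w16c')
E
```

```text
22.1 [0.5964 0.1663 0.175 ] [-1.800e+02  1.000e-02  7.504e+01] [-0.5 -0.3 -0.3] 0.0438 [ 34.  18. -12.   0. -60. 131.]
n 744 c 0.5973 0.1655 r 0.0125 mean [0.5974 0.166 ] z 0.1074
{"slide": [[-0.003, 0.002, 0.276], [-0.003, 0.002, 0.276], [-0.003, 0.001, 0.277]], "turn": [[-0.0, 0.0001, 0.0001], [-0.0, 0.0001, 0.0001], [-0.0, 0.0001, 0.0001]], "jaw": [0.5, 0.5, 0.5]}
```

View pics/w16c.png

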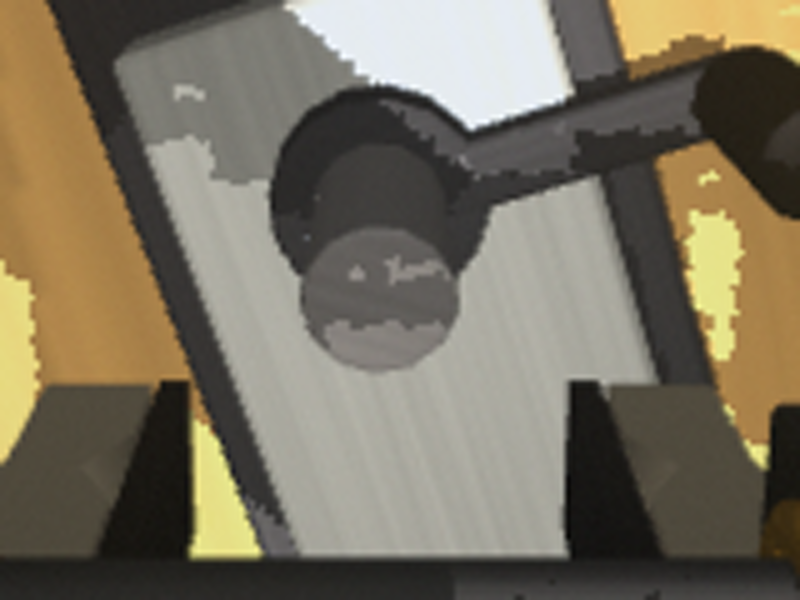

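Request:
apply_moves --slide '[[-0.002, 0.006, 0.276], [-0.003, 0.003, 0.276], [-0.003, 0.001, 0.277], [0, 0, 0], [0, 0, 0], [0, 0, 0], [0, 0, 0], [0, 0, 0]]' --turn '[[0, 0, 0], [0, 0, 0], [0, 0, 0], [0, 0, 0], [0, 0, 0], [0, 0, 0], [0, 0, 0], [0, 0, 0]]' --jaw '[0.5, 0.5, 0.5, 0.5, 1, 1, 1, 1]' --newtons 45

```text
time_s: 22.95
tcp_pos: [0.5964, 0.1659, 0.0939]
eef_rot: [-180.0, -0.1, 75.0]
contact_force: [-5.2, 3.6, 2.7]
gripper_width: 0.0243
```

```bash
python3 - <<'E'
from h import *
st(); crop('w10',350,40,450,120,8,'w10c'); crop('w16',300,160,340,180,8,'x')
crop('w8',330,160,400,220,8,'w8d')
E
```

```text
22.95 [0.5964 0.1659 0.0939] [-1.7999e+02 -9.0000e-02  7.5000e+01] [-5.2  3.6  2.7] 0.0243 [ 34.  23. -17.  -0. -50. 132.]
```

View pics/w10c.png

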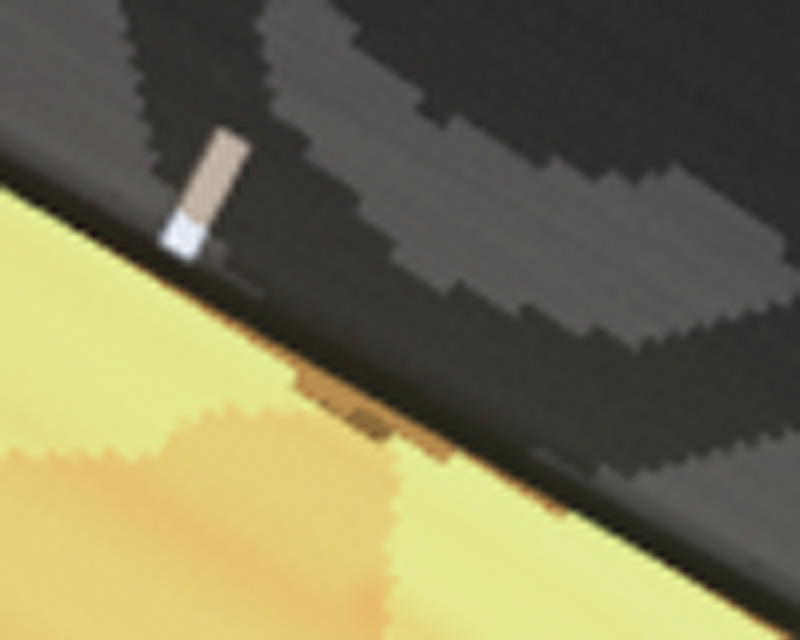

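```bash
python3 - <<'E'
from h import *
c=ld('w10')
for x,y in ((182,240),(235,138)):
  print('mark',world(c,350+x/8-.5+.06,40+y/8-.5+.06,z=.02).round(4))
print(c['depth'][64,376],world(c,376,64).round(4))
crop('w6',400,70,500,250,4,'w6c')
E
```

```text
mark [ 0.5595 -0.1427  0.02  ]
mark [ 0.571  -0.1421  0.02  ]
0.2577075 [ 0.5644 -0.1428  0.0226]
```

View pics/w6c.png

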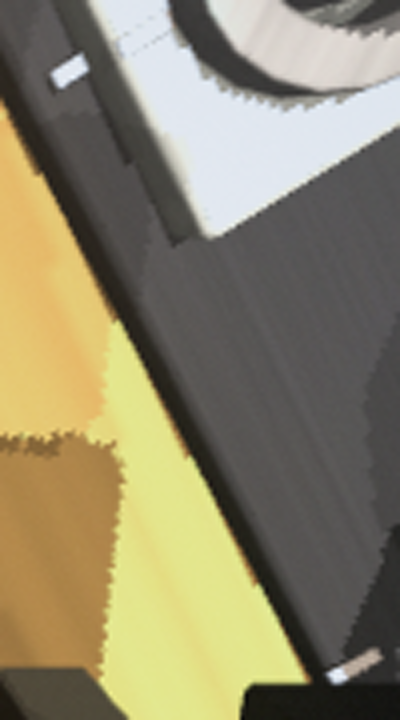

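```bash
python3 - <<'E'
from h import *
c=ld('w6')
f=lambda x,y,z:world(c,400+x/4-.375,70+y/4-.375,z=z)
for z in (.02,.023):
  a=f(70,72,z); b=f(353,666,.02); print(z,a.round(4),b.round(4),((a-b)[:2]@FY).round(4))
u,v=400+70/4,70+72/4; print(world(c,u,v))
arb=np.array([.6036,.0255]); 
m=np.array([.565,-.1424]); print('mark->arbor along', (arb-m)@FY, 'arbor across',(arb-m)@FX)
E
```

```text
0.02 [0.5608 0.0227 0.02  ] [ 0.5648 -0.1431  0.02  ] 0.1658
0.023 [0.5598 0.023  0.023 ] [ 0.5648 -0.1431  0.02  ] 0.1661
[0.55953925 0.02268479 0.02438207]
mark->arbor along 0.16572857 arbor across 0.04704556000000008
```

```bash
python3 - <<'E'
from h import *
s=r.get_state()['tcp_pos']; e=s[:2]-.160*FY
plan([(e[0],e[1],s[2],75,.02)],jaw=1)
E
```

```text
{"slide": [[-0.19, 0.061, -0.0], [-0.19, 0.062, -0.0], [-0.19, 0.061, -0.0], [-0.191, 0.062, -0.0], [-0.19, 0.061, -0.0], [-0.191, 0.062, -0.001], [-0.19, 0.061, -0.0], [-0.191, 0.062, -0.001]], "turn": [[-0.0, -0.0001, 0.0], [-0.0, -0.0001, 0.0], [-0.0, -0.0001, 0.0], [-0.0, -0.0001, 0.0], [-0.0, -0.0001, 0.0], [-0.0, -0.0001, 0.0], [-0.0, -0.0001, 0.0], [-0.0, -0.0001, 0.0]], "jaw": [1, 1, 1, 1, 1, 1, 1, 1]}
```

Request:
apply_moves --slide '[[-0.05, 0.016, 0], [-0.095, 0.031, 0], [-0.095, 0.031, 0], [-0.095, 0.031, 0]]' --turn '[[0, 0, 0], [0, 0, 0], [0, 0, 0], [0, 0, 0]]' --jaw '[1, 1, 1, 1]'

```text
time_s: 23.35
tcp_pos: [0.5982, 0.1324, 0.094]
eef_rot: [-180.0, -0.2, 75.0]
contact_force: [-8.6, 12.4, 3.2]
gripper_width: 0.0244
```

```bash
python3 - <<'E'
from h import *
st()
s=r.get_state()['tcp_pos']; e=np.array([.5964,.1659])-.160*FY
plan([(e[0],e[1],s[2],75,.012)],jaw=1)
E
```

```text
23.35 [0.5982 0.1324 0.094 ] [-180.     -0.24   75.04] [-8.6 12.4  3.2] 0.0244 [ 31.  22. -18.  -0. -50. 135.]
{"slide": [[-0.109, 0.035, -0.0], [-0.11, 0.035, -0.0], [-0.109, 0.035, -0.0], [-0.11, 0.035, -0.001], [-0.109, 0.035, -0.0], [-0.11, 0.035, -0.0], [-0.109, 0.035, -0.0], [-0.11, 0.036, -0.001]], "turn": [[-0.0, -0.0002, 0.0], [-0.0, -0.0002, 0.0], [-0.0, -0.0002, 0.0], [-0.0, -0.0002, 0.0], [-0.0, -0.0002, 0.0], [-0.0, -0.0002, 0.0], [-0.0, -0.0002, 0.0], [-0.0, -0.0002, 0.0]], "jaw": [1, 1, 1, 1, 1, 1, 1, 1]}
{"slide": [[-0.109, 0.035, -0.0], [-0.11, 0.036, -0.001], [-0.109, 0.035, -0.0]], "turn": [[-0.0, -0.0002, 0.0], [-0.0, -0.0002, 0.0], [-0.0, -0.0002, 0.0]], "jaw": [1, 1, 1]}
```

Request:
apply_moves --slide '[[-0.109, 0.034, 0], [-0.11, 0.034, 0], [-0.109, 0.034, 0], [-0.11, 0.034, 0], [-0.109, 0.034, 0], [-0.11, 0.034, 0], [-0.109, 0.034, 0], [-0.11, 0.034, 0]]' --turn '[[0, 0, 0], [0, 0, 0], [0, 0, 0], [0, 0, 0], [0, 0, 0], [0, 0, 0], [0, 0, 0], [0, 0, 0]]' --jaw '[1, 1, 1, 1, 1, 1, 1, 1]'

```text
time_s: 24.15
tcp_pos: [0.6028, 0.0406, 0.094]
eef_rot: [179.9, -0.2, 75.0]
contact_force: [-3.6, 13.8, 1.9]
gripper_width: 0.0243
```

```bash
python3 - <<'E'
from h import *
st()
s=r.get_state()['tcp_pos']; print((np.array([.5964,.1659])-s[:2])@FY,(np.array([.5964,.1659])-s[:2])@FX )
E
```

```text
24.15 [0.6028 0.0406 0.094 ] [179.91  -0.25  75.04] [-3.6 13.8  1.9] 0.0243 [ 22.  21. -19.  -0. -49. 143.]
0.12546015193437102 -1.4304907578766391e-05
```

Request:
apply_moves --slide '[[-0.1, 0.032, 0], [-0.1, 0.032, 0], [-0.1, 0.032, 0], [-0.05, 0.016, 0], [0, 0, 0], [0, 0, 0]]' --turn '[[0, 0, 0], [0, 0, 0], [0, 0, 0], [0, 0, 0], [0, 0, 0], [0, 0, 0]]' --jaw '[1, 1, 1, 1, 1, 1]'

```text
time_s: 24.75
tcp_pos: [0.6046, 0.0027, 0.0939]
eef_rot: [179.9, -0.1, 75.0]
contact_force: [-0.9, 4.4, 1.3]
gripper_width: 0.0242
```

```bash
python3 - <<'E'
from h import *
st()
s=r.get_state()['tcp_pos']; print((np.array([.5964,.1659])-s[:2])@FY,(np.array([.5964,.1659])-s[:2])@FX )
cap('wrist','w17'); cap('scene','s2'); cap('top','t2')
crop('s2',190,120,450,310,3,'s2c');crop('t2',205,155,435,300,3.4,'t2c')
E
```

```text
24.75 [0.6046 0.0027 0.0939] [ 1.799e+02 -1.400e-01  7.501e+01] [-0.9  4.4  1.3] 0.0242 [ 19.  21. -19.  -0. -49. 146.]
0.1634399407718793 2.2969747289544074e-05
```

View pics/w17.png

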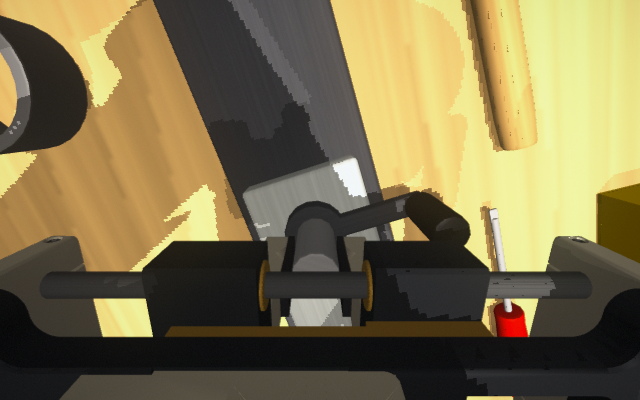

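View pics/s2c.png

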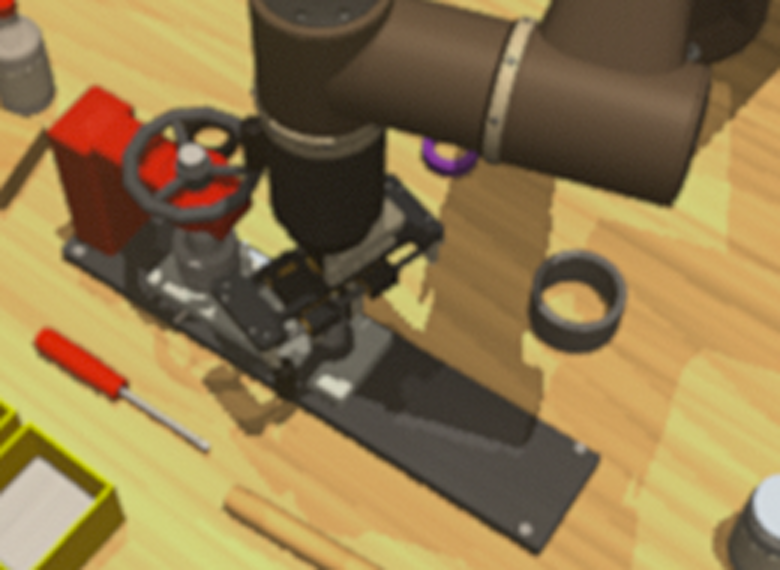

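View pics/t2c.png

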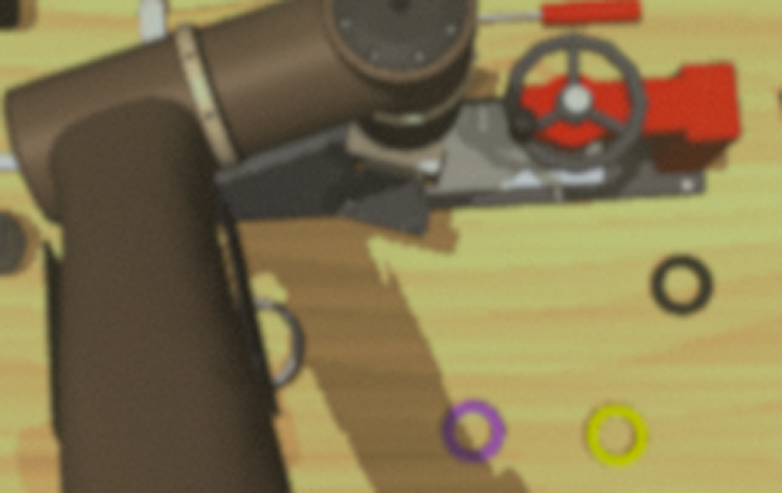

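Request:
apply_moves --slide '[[-0.02, 0.006, 0], [0, 0, 0], [0, 0, 0]]' --turn '[[0, 0, 0], [0, 0, 0], [0, 0, 0]]' --jaw '[1, 1, 1]'

```text
time_s: 25.2
tcp_pos: [0.6047, 0.0013, 0.094]
eef_rot: [179.9, -0.2, 75.0]
contact_force: [-3.2, 9.3, 3.7]
gripper_width: 0.0244
```

```bash
python3 - <<'E'
from h import *
st()
s=r.get_state()['tcp_pos']; print((np.array([.5964,.1659])-s[:2])@FY)
cap('scene','s3'); crop('s3',230,200,300,260,10,'s3c'); cap('top','t3'); crop('t3',350,195,390,225,16,'t3c')
E
```

```text
25.2 [0.6047 0.0013 0.094 ] [179.9   -0.18  75.03] [-3.2  9.3  3.7] 0.0244 [ 19.  21. -19.  -0. -49. 147.]
0.16479431940241593
```

View pics/t3c.png

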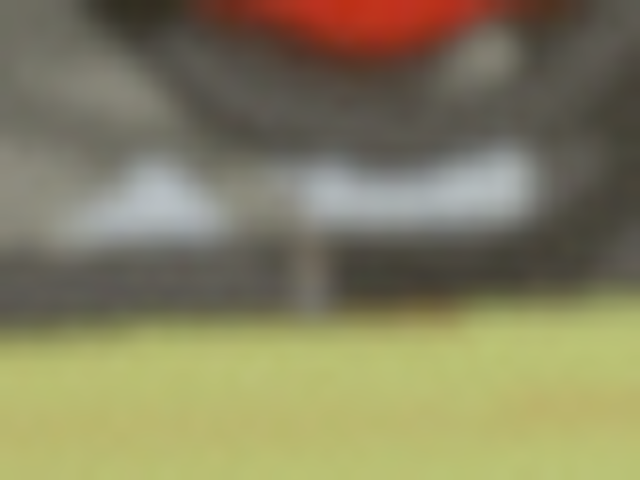

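Request:
apply_moves --slide '[[-0.012, 0.003, 0], [0, 0, 0], [0, 0, 0]]' --turn '[[0, 0, 0], [0, 0, 0], [0, 0, 0]]' --jaw '[1, 1, 1]'

```text
time_s: 25.6
tcp_pos: [0.6048, 0.0004, 0.094]
eef_rot: [179.9, -0.2, 75.0]
contact_force: [-1.4, 10.6, 2.8]
gripper_width: 0.0245
```

```bash
python3 - <<'E'
from h import *
st()
s=r.get_state()['tcp_pos']; print((np.array([.5964,.1659])-s[:2])@FY)
E
```

```text
25.6 [6.048e-01 4.000e-04 9.400e-02] [179.9   -0.2   75.03] [-1.4 10.6  2.8] 0.0245 [ 18.  21. -19.  -0. -49. 147.]
0.16571740571050628
```

Request:
apply_moves --slide '[[0, 0, 0], [0, 0, 0], [0, 0, 0], [0, 0, 0], [0, 0, -0.3], [0, 0, -0.3], [0, 0, -0.3], [0, 0, 0]]' --turn '[[0, 0, 0], [0, 0, 0], [0, 0, 0], [0, 0, 0], [0, 0, 0], [0, 0, 0], [0, 0, 0], [0, 0, 0]]' --jaw '[0.5, 0.5, 0.5, 0.5, 0.5, 0.5, 0.5, 0.5]'

```text
time_s: 26.4
tcp_pos: [0.6066, -0.0017, 0.1873]
eef_rot: [179.6, -0.2, 75.1]
contact_force: [0.7, 0.0, 0.1]
gripper_width: 0.044
```

```bash
python3 - <<'E'
from h import *
st()
plan([(.46,-.02,.18,45),(.45,-.13,.16,15)],jaw=.5,pos=(.6048,.0004,.184))
E
```

```text
26.4 [ 0.6066 -0.0017  0.1873] [ 1.796e+02 -1.600e-01  7.505e+01] [0.7 0.  0.1] 0.044 [ 18.  16. -13.   0. -60. 147.]
{"slide": [[-0.143, -0.337, 0.007], [-0.185, -0.315, 0.008], [-0.225, -0.288, 0.009], [-0.261, -0.256, 0.009], [-0.212, 0.177, 0.05], [-0.187, 0.203, 0.05], [-0.159, 0.225, 0.05], [-0.129, 0.245, 0.05]], "turn": [[0.001, -0.0008, 0.0874], [0.001, -0.0008, 0.0874], [0.001, -0.0008, 0.0874], [0.001, -0.0008, 0.0874], [0.0, 0.0, 0.0873], [0.0, 0.0, 0.0873], [0.0, 0.0, 0.0873], [0.0, 0.0, 0.0873]], "jaw": [0.5, 0.5, 0.5, 0.5, 0.5, 0.5, 0.5, 0.5]}
```

Request:
apply_moves --slide '[[-0.143, -0.337, 0.007], [-0.185, -0.315, 0.008], [-0.225, -0.288, 0.009], [-0.261, -0.256, 0.009], [-0.212, 0.177, 0.05], [-0.187, 0.203, 0.05], [-0.159, 0.225, 0.05], [-0.129, 0.245, 0.05]]' --turn '[[0, 0, 0.0874], [0, 0, 0.0874], [0, 0, 0.0874], [0, 0, 0.0874], [0, 0, 0.0873], [0, 0, 0.0873], [0, 0, 0.0873], [0, 0, 0.0873]]' --jaw '[0.5, 0.5, 0.5, 0.5, 0.5, 0.5, 0.5, 0.5]'

```text
time_s: 27.2
tcp_pos: [0.4488, -0.1332, 0.159]
eef_rot: [180.0, -0.0, 14.7]
contact_force: [1.5, -0.1, -0.4]
gripper_width: 0.044
```

Request:
apply_moves --slide '[[0, 0, 0], [0, 0, 0], [0, 0, 0]]' --turn '[[0, 0, 0], [0, 0, 0], [0, 0, 0]]' --jaw '[0.5, 0.5, 0.5]'

```text
time_s: 27.5
tcp_pos: [0.4492, -0.1319, 0.1592]
eef_rot: [180.0, -0.0, 15.0]
contact_force: [-0.1, 0.4, 0.7]
gripper_width: 0.0435
```

```bash
python3 - <<'E'
from h import *
st(); cap('wrist','w18')
E
```

```text
27.5 [ 0.4492 -0.1319  0.1592] [180.    -0.    15.03] [-0.1  0.4  0.7] 0.0435 [  8.   5. -31.  -0. -54.  97.]
```

View pics/w18.png

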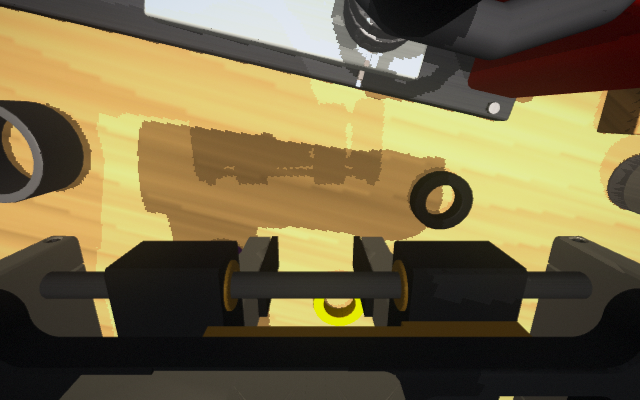

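```bash
python3 - <<'E'
from h import *
crop('w18',335,40,395,100,10,'w18c')
E
```

```text
(no output)
```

View pics/w18c.png

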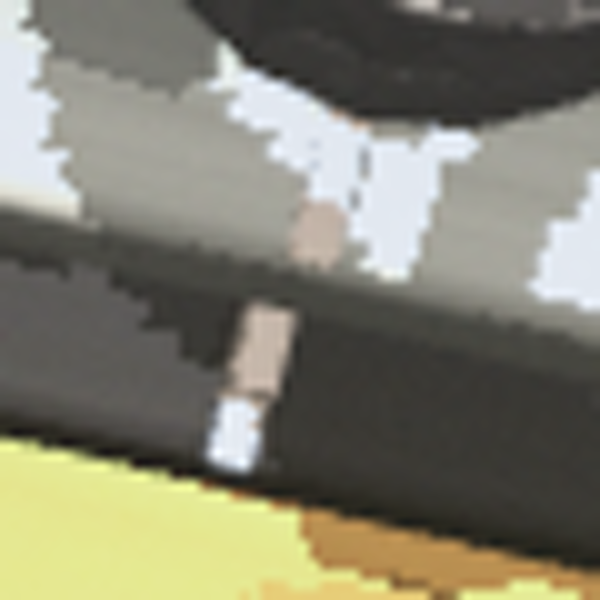

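The pointer (upper light strip, crop (265,345)) runs straight into the mark (crop (235,435)), aligned to within about 0.5 mm. Next I lock the lever.

```bash
python3 - <<'E'
from h import *
plan([(.46,-.02,.19,45),(.60,.02,.19,75),(.6756,.0036,.18,75)],jaw=.5)
E
```

```text
{"slide": [[0.098, -0.263, -0.077], [0.131, -0.248, -0.077], [0.163, -0.228, -0.077], [0.191, -0.205, -0.076], [0.318, 0.177, -0.0], [0.293, 0.217, -0.0], [0.262, 0.253, -0.0], [0.226, 0.284, -0.0]], "turn": [[0.0, -0.0001, -0.0871], [0.0, -0.0001, -0.0871], [0.0, -0.0001, -0.0871], [0.0, -0.0001, -0.0871], [-0.0, 0.0001, -0.0873], [-0.0, 0.0001, -0.0873], [-0.0, 0.0001, -0.0873], [-0.0, 0.0001, -0.0873]], "jaw": [0.5, 0.5, 0.5, 0.5, 0.5, 0.5, 0.5, 0.5]}
{"slide": [[0.019, 0.386, 0.05], [0.018, 0.387, 0.05]], "turn": [[0.0, -0.0001, -0.0], [0.0, -0.0001, -0.0]], "jaw": [0.5, 0.5]}
```

Request:
apply_moves --slide '[[0.098, -0.263, -0.077], [0.131, -0.248, -0.077], [0.163, -0.228, -0.077], [0.191, -0.205, -0.076], [0.318, 0.177, 0], [0.293, 0.217, 0], [0.262, 0.253, 0], [0.226, 0.284, 0]]' --turn '[[0, 0, -0.0871], [0, 0, -0.0871], [0, 0, -0.0871], [0, 0, -0.0871], [0, 0, -0.0873], [0, 0, -0.0873], [0, 0, -0.0873], [0, 0, -0.0873]]' --jaw '[0.5, 0.5, 0.5, 0.5, 0.5, 0.5, 0.5, 0.5]'

```text
time_s: 28.35
tcp_pos: [0.6013, 0.021, 0.1901]
eef_rot: [180.0, -0.0, 75.4]
contact_force: [-0.5, 0.6, 0.1]
gripper_width: 0.0436
```

Request:
apply_moves --slide '[[0.019, 0.386, 0.05], [0.018, 0.387, 0.05], [0, 0, 0], [0, 0, 0], [0, 0, 0]]' --turn '[[0, 0, 0], [0, 0, 0], [0, 0, 0], [0, 0, 0], [0, 0, 0]]' --jaw '[0.4, 0.4, 0.4, 0.4, 0.4]'

```text
time_s: 28.85
tcp_pos: [0.675, 0.0035, 0.1799]
eef_rot: [-180.0, 0.0, 75.0]
contact_force: [0.6, 0.6, 0.3]
gripper_width: 0.0528
```

```bash
python3 - <<'E'
from h import *
st(); c=cap('wrist','w19'); w=cloud(c)
m=(w[...,2]>.1)&(w[...,2]<.115)&(np.hypot(w[...,0]-.6756,w[...,1]-.0036)<.03); p=w[m]; print(len(p), p.min(0),p.max(0),(p.min(0)+p.max(0))/2)
disc(c,(.6057,0),.107,rad=.025,tol=.002)
E
```

```text
28.85 [0.675  0.0035 0.1799] [-179.98    0.     74.98] [0.6 0.6 0.3] 0.0528 [ 17.  23.  -4.  -0. -63. 148.]
476 [ 0.66585006 -0.00544819  0.10000832] [0.68521282 0.01313623 0.10833063] [0.67553144 0.00384402 0.10416947]
n 430 c 0.6062 0.0002 r 0.0127 mean [0.6056 0.0033] z 0.1072
```

View pics/w19.png

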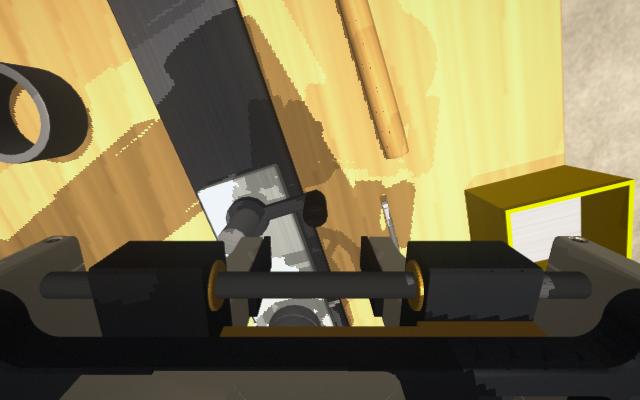

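Request:
apply_moves --slide '[[0.002, 0.003, 0.32], [0, 0, 0.32], [0, 0, 0.3], [0, 0, 0], [0, 0, 0], [0, 0, 0], [0, 0, 0], [0, 0, 0]]' --turn '[[0, 0, 0], [0, 0, 0], [0, 0, 0], [0, 0, 0], [0, 0, 0], [0, 0, 0], [0, 0, 0], [0, 0, 0]]' --jaw '[0.4, 0.4, 0.4, 0.4, 1, 1, 1, 1]' --newtons 15

```text
time_s: 29.7
tcp_pos: [0.6766, 0.0031, 0.0875]
eef_rot: [179.9, -0.1, 74.9]
contact_force: [0.1, 0.3, 1.1]
gripper_width: 0.0263
```

Request:
apply_moves --slide '[[0, 0, 0], [0, 0, 0], [0, 0, 0]]' --turn '[[0, 0, 0], [0, 0, 0], [0, 0, 0]]' --jaw '[1, 1, 1]'

```text
time_s: 30.0
tcp_pos: [0.6748, 0.0032, 0.0869]
eef_rot: [-179.9, 0.0, 74.9]
contact_force: [-6.7, 3.0, 8.3]
gripper_width: 0.0197
```

```bash
python3 - <<'E'
from h import *
st(); s=r.get_state()['tcp_pos']
arc((.6057,0),.0703,np.arange(82.5,-1,-7.5),s[2],75)
E
```

```text
30.0 [0.6748 0.0032 0.0869] [-1.7992e+02  2.0000e-02  7.4920e+01] [-6.7  3.   8.3] 0.0197 [ 17.  28. -10.  -0. -53. 148.]
{"slide": [[0.092, -0.024, 0.0], [0.08, -0.045, 0.0], [0.074, -0.055, 0.0], [0.066, -0.064, 0.0], [0.057, -0.072, 0.0], [0.047, -0.079, 0.0], [0.037, -0.085, 0.0], [0.025, -0.088, 0.0]], "turn": [[-0.001, 0.0002, -0.0009], [0.0, -0.0, 0.0], [0.0, -0.0, 0.0], [0.0, -0.0, 0.0], [0.0, -0.0, 0.0], [0.0, -0.0, 0.0], [0.0, -0.0, 0.0], [0.0, -0.0, 0.0]], "jaw": [1, 1, 1, 1, 1, 1, 1, 1]}
{"slide": [[0.013, -0.091, 0.0], [0.002, -0.092, 0.0], [-0.011, -0.091, 0.0], [-0.022, -0.09, 0.0]], "turn": [[0.0, -0.0, 0.0], [0.0, -0.0, 0.0], [0.0, -0.0, 0.0], [0.0, -0.0, 0.0]], "jaw": [1, 1, 1, 1]}
```

Request:
apply_moves --slide '[[0.088, -0.022, 0], [0.082, -0.045, 0], [0.074, -0.055, 0], [0.066, -0.064, 0], [0.057, -0.072, 0], [0.047, -0.079, 0]]' --turn '[[0, 0, 0], [0, 0, 0], [0, 0, 0], [0, 0, 0], [0, 0, 0], [0, 0, 0]]' --jaw '[1, 1, 1, 1, 1, 1]' --newtons 6

```text
time_s: 30.6
tcp_pos: [0.654, 0.0512, 0.0867]
eef_rot: [180.0, 0.0, 74.9]
contact_force: [-1.6, -5.1, 5.5]
gripper_width: 0.0197
```

```bash
python3 - <<'E'
from h import *
st(); s=r.get_state()['tcp_pos']
d=s[:2]-[.6057,0]; print(np.hypot(*d),np.degrees(np.arctan2(d@FX,d@FY)))
arc((.6057,0),.0703,np.arange(37.5,-1,-7.5),s[2],75)
E
```

```text
30.6 [0.654  0.0512 0.0867] [1.7997e+02 4.0000e-02 7.4920e+01] [-1.6 -5.1  5.5] 0.0197 [ 22.  26. -12.   0. -51. 143.]
0.0703752750160019 46.20109205317995
{"slide": [[0.042, -0.098, -0.0], [0.026, -0.088, -0.0], [0.013, -0.091, -0.0], [0.001, -0.092, -0.0], [-0.01, -0.092, -0.0], [-0.023, -0.089, -0.0]], "turn": [[0.0003, 0.0005, -0.001], [0.0, 0.0, 0.0], [0.0, 0.0, 0.0], [0.0, 0.0, 0.0], [0.0, 0.0, 0.0], [0.0, 0.0, 0.0]], "jaw": [1, 1, 1, 1, 1, 1]}
```

Request:
apply_moves --slide '[[0.037, -0.088, 0], [0.026, -0.088, 0], [0.013, -0.091, 0], [0.001, -0.092, 0], [-0.01, -0.092, 0], [-0.023, -0.089, 0], [-0.005, -0.02, 0], [0, 0, 0]]' --turn '[[0, 0, 0], [0, 0, 0], [0, 0, 0], [0, 0, 0], [0, 0, 0], [0, 0, 0], [0, 0, 0], [0, 0, 0]]' --jaw '[1, 1, 1, 1, 1, 1, 1, 1]'

```text
time_s: 31.4
tcp_pos: [0.6013, 0.0709, 0.0867]
eef_rot: [179.9, -0.1, 75.0]
contact_force: [-2.0, 2.5, 8.1]
gripper_width: 0.0197
```

```bash
python3 - <<'E'
from h import *
st(); s=r.get_state()['tcp_pos']
d=s[:2]-[.6057,0]; print(np.hypot(*d),np.degrees(np.arctan2(d@FX,d@FY)))
E
```

```text
31.4 [0.6013 0.0709 0.0867] [ 1.7992e+02 -9.0000e-02  7.4950e+01] [-2.   2.5  8.1] 0.0197 [ 25.  22. -19.  -0. -49. 140.]
0.07099882987916542 -0.62572016750587
```

Request:
apply_moves --slide '[[-0.004, -0.02, 0], [0, 0, 0], [0, 0, 0]]' --turn '[[0, 0, 0], [0, 0, 0], [0, 0, 0]]' --jaw '[1, 1, 1]'

```text
time_s: 31.7
tcp_pos: [0.6009, 0.0709, 0.0868]
eef_rot: [179.8, -0.1, 75.0]
contact_force: [5.7, 0.1, 5.6]
gripper_width: 0.0195
```

Lever is at its locked stop: 2 mm commanded gave 0.4 mm of motion and about 8 N more force. Releasing.

Request:
apply_moves --slide '[[0.002, 0.015, 0], [0, 0, 0], [0, 0, 0], [0, 0, 0], [0, 0, -0.3], [0, 0, -0.3], [0, 0, -0.4], [0, 0, -0.4]]' --turn '[[0, 0, 0], [0, 0, 0], [0, 0, 0], [0, 0, 0], [0, 0, 0], [0, 0, 0], [0, 0, 0], [0, 0, 0]]' --jaw '[0.5, 0.5, 0.5, 0.5, 0.5, 0.5, 0.5, 0.5]'

```text
time_s: 32.5
tcp_pos: [0.5998, 0.0697, 0.2267]
eef_rot: [-179.9, 0.1, 74.9]
contact_force: [0.5, 0.1, 0.8]
gripper_width: 0.0439
```

```bash
python3 - <<'E'
from h import *
st()
plan([(.46,-.02,.2,45),(.45,-.13,.16,15)],jaw=.5,pos=(.601,.070,.226))
E
```

```text
32.5 [0.5998 0.0697 0.2267] [-1.7991e+02  6.0000e-02  7.4920e+01] [0.5 0.1 0.8] 0.0439 [ 25.  14. -10.  -0. -66. 140.]
{"slide": [[-0.247, -0.225, 0.053], [-0.269, -0.198, 0.052], [-0.289, -0.17, 0.052], [-0.305, -0.138, 0.052], [-0.317, -0.106, 0.053], [-0.212, 0.177, 0.1], [-0.187, 0.203, 0.1], [-0.159, 0.225, 0.1]], "turn": [[-0.0002, 0.0002, 0.0696], [-0.0002, 0.0002, 0.0696], [-0.0002, 0.0002, 0.0696], [-0.0002, 0.0002, 0.0696], [-0.0002, 0.0002, 0.0696], [0.0, -0.0, 0.0873], [0.0, -0.0, 0.0873], [0.0, -0.0, 0.0873]], "jaw": [0.5, 0.5, 0.5, 0.5, 0.5, 0.5, 0.5, 0.5]}
{"slide": [[-0.129, 0.245, 0.1]], "turn": [[0.0, -0.0, 0.0873]], "jaw": [0.5]}
```

Request:
apply_moves --slide '[[-0.247, -0.225, 0.053], [-0.269, -0.198, 0.052], [-0.289, -0.17, 0.052], [-0.305, -0.138, 0.052], [-0.317, -0.106, 0.053], [-0.212, 0.177, 0.1], [-0.187, 0.203, 0.1], [-0.159, 0.225, 0.1]]' --turn '[[0, 0, 0.0696], [0, 0, 0.0696], [0, 0, 0.0696], [0, 0, 0.0696], [0, 0, 0.0696], [0, 0, 0.0873], [0, 0, 0.0873], [0, 0, 0.0873]]' --jaw '[0.5, 0.5, 0.5, 0.5, 0.5, 0.5, 0.5, 0.5]'

```text
time_s: 33.3
tcp_pos: [0.4515, -0.1033, 0.1695]
eef_rot: [-180.0, -0.0, 22.2]
contact_force: [0.5, 0.4, 0.0]
gripper_width: 0.044
```

Request:
apply_moves --slide '[[-0.129, 0.245, 0.1], [0, 0, 0], [0, 0, 0], [0, 0, 0]]' --turn '[[0, 0, 0.0873], [0, 0, 0], [0, 0, 0], [0, 0, 0]]' --jaw '[0.5, 0.5, 0.5, 0.5]'

```text
time_s: 33.7
tcp_pos: [0.4497, -0.1297, 0.1598]
eef_rot: [180.0, -0.0, 15.1]
contact_force: [0.1, -0.1, 0.7]
gripper_width: 0.0437
```

```bash
python3 - <<'E'
from h import *
st(); c=cap('wrist','w20'); cap('top','t4'); cap('scene','s4')
crop('w20',335,30,415,110,8,'w20c'); crop('t4',205,155,435,300,3.4,'t4c'); crop('s4',190,120,450,310,3,'s4c')
E
```

```text
33.7 [ 0.4497 -0.1297  0.1598] [ 1.800e+02 -1.000e-02  1.508e+01] [ 0.1 -0.1  0.7] 0.0437 [  8.   5. -31.  -0. -54.  97.]
```

View pics/w20c.png

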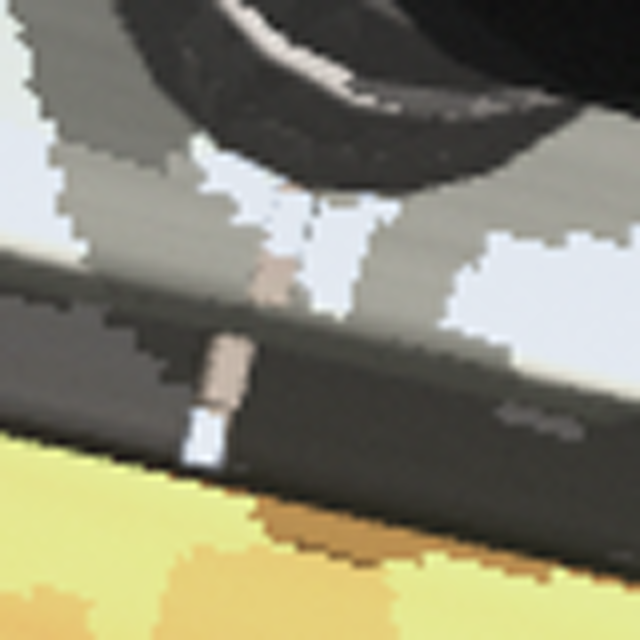

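View pics/t4c.png

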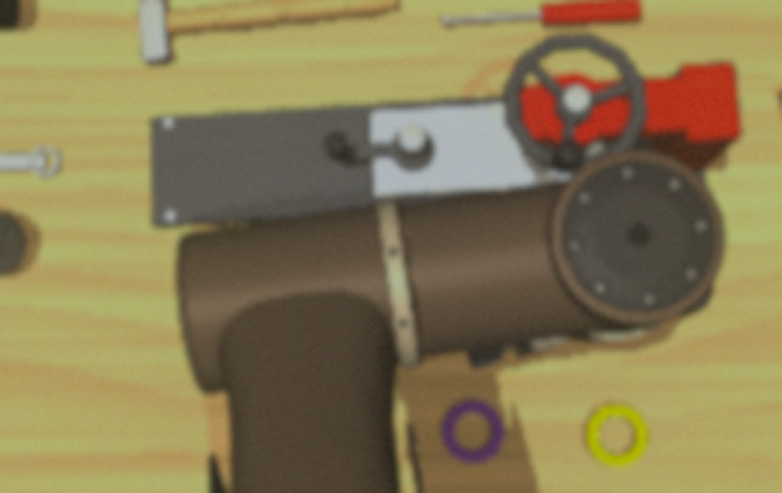

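View pics/s4c.png

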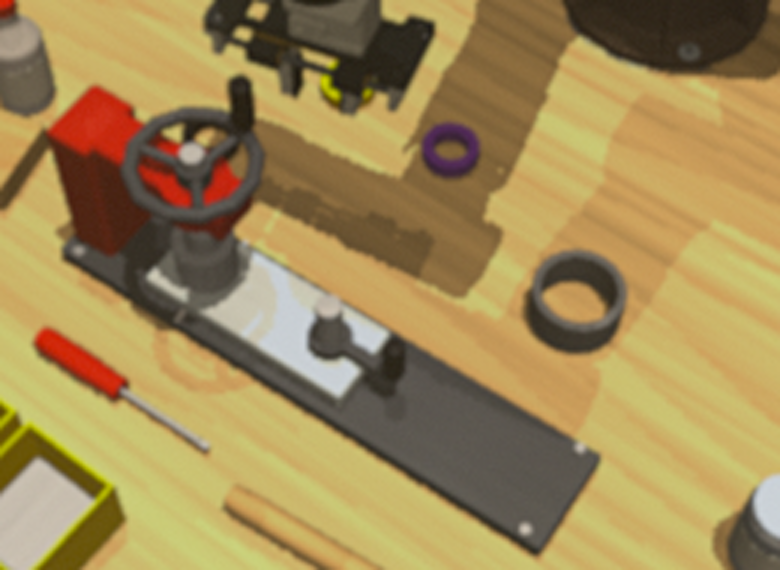

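The lever is locked pointing along the slide (top crop (340,147)) and the pointer is still on the mark. The crank has turned counter-clockwise about 45° since t2, so something brushed it. That doesn't change where the stop is. I'll look at the wheel from above.

```bash
python3 - <<'E'
from h import *
plan([(.46,-.13,.32,10)],jaw=.4)
E
```

```text
{"slide": [[0.019, 0.006, -0.32], [0.02, 0.006, -0.32], [0.019, 0.006, -0.32], [0.02, 0.006, -0.32], [0.02, 0.005, -0.32]], "turn": [[0.0, -0.0001, 0.0119], [0.0, -0.0001, 0.0119], [0.0, -0.0001, 0.0119], [0.0, -0.0001, 0.0119], [0.0, -0.0001, 0.0119]], "jaw": [0.4, 0.4, 0.4, 0.4, 0.4]}
```

Request:
apply_moves --slide '[[-0.02, 0.006, -0.32], [0.0, 0.006, -0.32], [0.019, 0.006, -0.32], [0.04, 0.006, -0.32], [0.05, 0.005, -0.32], [0, 0, 0], [0, 0, 0], [0, 0, 0]]' --turn '[[0, 0, 0.0119], [0, 0, 0.0119], [0, 0, 0.0119], [0, 0, 0.0119], [0, 0, 0.0119], [0, 0, 0], [0, 0, 0], [0, 0, 0]]' --jaw '[0.4, 0.4, 0.4, 0.4, 0.4, 0.4, 0.4, 0.4]'

```text
time_s: 34.65
tcp_pos: [0.4585, -0.1308, 0.3188]
eef_rot: [-180.0, 0.1, 9.9]
contact_force: [0.2, -0.2, -0.1]
gripper_width: 0.0524
```

```bash
python3 - <<'E'
from h import *
st(); c=cap('wrist','w21'); w=cloud(c)
m=(w[...,2]>.265)&(w[...,2]<.285)&(np.hypot(w[...,0]-.612,w[...,1]+.14)<.09); p=w[m]; print(len(p), p.min(0),p.max(0),(p.min(0)+p.max(0))/2)
m=(abs(w[...,2]-.216)<.004)&(np.hypot(w[...,0]-.612,w[...,1]+.14)<.075); print(cv2.minEnclosingCircle(w[m][:,:2].astype(np.float32)))
m=np.hypot(w[...,0]-.612,w[...,1]+.14)<.012; print('hub z',np.nanmax(w[m][:,2]))
m=(w[...,1]<-.2)&(w[...,0]>.55)&(w[...,0]<.7); print('column z',np.nanmax(w[m][:,2]))
E
```

```text
34.65 [ 0.4585 -0.1308  0.3188] [-1.7997e+02  7.0000e-02  9.9400e+00] [ 0.2 -0.2 -0.1] 0.0524 [  8.  -1. -16.  -0. -75.  92.]
1084 [ 0.5480284  -0.13833278  0.26535734] [ 0.56978304 -0.1170849   0.27759174] [ 0.55890572 -0.12770884  0.27147454]
((0.6120015978813171, -0.1402796506881714), 0.061345040798187256)
hub z 0.22721712248965237
column z 0.21221024742999478
```

View pics/w21.png

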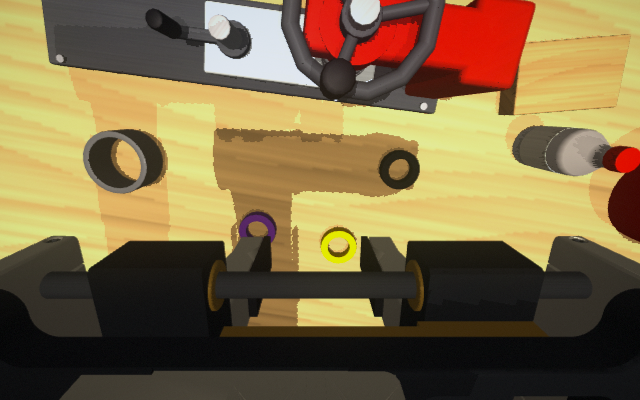

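```bash
python3 - <<'E'
from h import *
plan([(.5589,-.1277,.32,10),(.5589,-.1277,.247,10)],jaw=.4)
E
```

```text
{"slide": [[0.332, 0.047, -0.005], [0.332, 0.048, -0.005], [0.331, 0.047, -0.005], [0.0, 0.0, 0.365], [0.0, 0.0, 0.365]], "turn": [[-0.0001, 0.0004, -0.0003], [-0.0001, 0.0004, -0.0003], [-0.0001, 0.0004, -0.0003], [0.0, -0.0, 0.0], [0.0, -0.0, 0.0]], "jaw": [0.4, 0.4, 0.4, 0.4, 0.4]}
```

Request:
apply_moves --slide '[[0.332, 0.047, -0.005], [0.332, 0.048, -0.005], [0.331, 0.047, -0.005], [0, 0, 0], [0, 0, 0.365], [0, 0, 0.365], [0, 0, 0], [0, 0, 0]]' --turn '[[0, 0, 0], [0, 0, 0], [0, 0, 0], [0, 0, 0], [0, 0, 0], [0, 0, 0], [0, 0, 0], [0, 0, 0]]' --jaw '[0.4, 0.4, 0.4, 0.4, 0.4, 0.4, 0.4, 0.4]' --newtons 15

```text
time_s: 35.5
tcp_pos: [0.5591, -0.1283, 0.2483]
eef_rot: [180.0, 0.1, 9.9]
contact_force: [0.4, -0.4, 1.0]
gripper_width: 0.0525
```

Request:
apply_moves --slide '[[0, 0, 0], [0, 0, 0], [0, 0, 0], [0, 0, 0], [0, 0, 0], [0, 0, 0], [0, 0, 0]]' --turn '[[0, 0, 0], [0, 0, 0], [0, 0, 0], [0, 0, 0], [0, 0, 0], [0, 0, 0], [0, 0, 0]]' --jaw '[1, 1, 1, 1, 1, 1, 1]'

```text
time_s: 36.2
tcp_pos: [0.5596, -0.1281, 0.2488]
eef_rot: [180.0, -0.0, 9.9]
contact_force: [-1.4, 1.1, 5.4]
gripper_width: 0.0217
```

```bash
cat >> h.py <<'E'
H=np.array([.6120,-.1403])
def crank(da=-12,n=8,yaw=10,a0=None,rad=.055,jaw=1):
    s=r.get_state(); d=s['tcp_pos'][:2]-H; a=np.degrees(np.arctan2(d[1],d[0])); f=s['contact_force']
    t=np.array([-d[1],d[0]])/np.hypot(*d); print('t',round(s['time_s'],2),'ang',a.round(2),'rad',np.hypot(*d).round(4),'z',s['tcp_pos'][2].round(4),'F',f.round(1),'Ftan(ccw+)',(f[:2]@t).round(1),'Frad',(f[:2]@d/np.hypot(*d)).round(1),'w',s['gripper_width'].round(4),'j',s['joints'].round(0))
    b=a if a0 is None else a0
    # pure shift increments from ideal circle
    import json
    M=R.from_euler('xyz',[180,0,yaw],degrees=True).as_matrix(); S=[]
    p=np.r_[H+rad*np.array([np.cos(np.radians(b)),np.sin(np.radians(b))]),0]
    # start from measured position (pull back onto the circle)
    p=np.r_[s['tcp_pos'][:2],0] if a0 is None else p
    for i in range(1,n+1):
        q=np.r_[H+rad*np.array([np.cos(np.radians(b+da*i)),np.sin(np.radians(b+da*i))]),0]
        S.append([round(float(x),3) for x in (M.T@(q-p)/.1)]); S[-1][2]=0; p=q
    print(json.dumps({"slide":S,"turn":[[0,0,0]]*n,"jaw":[jaw]*n}))
E
python3 - <<'E'
from h import *
crank()
E
```

```text
Traceback (most recent call last):
  File "h.py", line 65, in crank
    t=np.array([-d[1],d[0]])/np.hypot(*d); print('t',round(s['time_s'],2),'ang',a.round(2),'rad',np.hypot(*d).round(4),'z',s['tcp_pos'][2].round(4),'F',f.round(1),'Ftan(ccw+)',(f[:2]@t).round(1),'Frad',(f[:2]@d/np.hypot(*d)).round(1),'w',s['gripper_width'].round(4),'j',s['joints'].round(0))
                                                                                                                                                                                                                                              ^^^^^^^^^^^^^^^^^^^^^^^^
AttributeError: 'float' object has no attribute 'round'
```

```bash
sed -i "s/s\['gripper_width'\].round(4)/round(s['gripper_width'],4)/" h.py
python3 - <<'E'
from h import *
crank()
E
```

```text
t 36.2 ang 166.84 rad 0.0538 z 0.2488 F [-1.4  1.1  5.4] Ftan(ccw+) -0.8 Frad 1.6 w 0.0217 j [  7.  11. -12.   0. -68.  93.]
{"slide": [[0.045, -0.105, 0], [0.076, -0.087, 0], [0.092, -0.069, 0], [0.104, -0.048, 0], [0.112, -0.026, 0], [0.115, -0.002, 0], [0.113, 0.022, 0], [0.106, 0.045, 0]], "turn": [[0, 0, 0], [0, 0, 0], [0, 0, 0], [0, 0, 0], [0, 0, 0], [0, 0, 0], [0, 0, 0], [0, 0, 0]], "jaw": [1, 1, 1, 1, 1, 1, 1, 1]}
```

Request:
apply_moves --slide '[[0.05, -0.105, 0], [0.076, -0.087, 0], [0.092, -0.069, 0], [0.104, -0.048, 0], [0.112, -0.026, 0], [0.115, -0.002, 0], [0.113, 0.022, 0], [0.106, 0.045, 0]]' --turn '[[0, 0, 0], [0, 0, 0], [0, 0, 0], [0, 0, 0], [0, 0, 0], [0, 0, 0], [0, 0, 0], [0, 0, 0]]' --jaw '[1, 1, 1, 1, 1, 1, 1, 1]'

```text
time_s: 37.0
tcp_pos: [0.6317, -0.087, 0.2488]
eef_rot: [-180.0, -0.1, 10.0]
contact_force: [-3.2, -0.6, 6.9]
gripper_width: 0.0215
```

```bash
python3 - <<'E'
from h import *
crank()
E
```

```text
t 37.0 ang 69.7 rad 0.0568 z 0.2488 F [-3.2 -0.6  6.9] Ftan(ccw+) 2.8 Frad -1.6 w 0.0215 j [ 10.  17.  -4.  -0. -69.  90.]
{"slide": [[0.084, 0.084, 0], [0.076, 0.086, 0], [0.057, 0.1, 0], [0.035, 0.11, 0], [0.011, 0.114, 0], [-0.013, 0.114, 0], [-0.036, 0.109, 0], [-0.058, 0.099, 0]], "turn": [[0, 0, 0], [0, 0, 0], [0, 0, 0], [0, 0, 0], [0, 0, 0], [0, 0, 0], [0, 0, 0], [0, 0, 0]], "jaw": [1, 1, 1, 1, 1, 1, 1, 1]}
```

Request:
apply_moves --slide '[[0.084, 0.084, 0], [0.076, 0.086, 0], [0.057, 0.1, 0], [0.035, 0.11, 0], [0.011, 0.114, 0], [-0.013, 0.114, 0], [-0.036, 0.109, 0], [-0.058, 0.099, 0]]' --turn '[[0, 0, 0], [0, 0, 0], [0, 0, 0], [0, 0, 0], [0, 0, 0], [0, 0, 0], [0, 0, 0], [0, 0, 0]]' --jaw '[1, 1, 1, 1, 1, 1, 1, 1]'

```text
time_s: 37.8
tcp_pos: [0.6616, -0.1658, 0.2487]
eef_rot: [180.0, -0.1, 9.9]
contact_force: [-0.2, 3.4, 8.4]
gripper_width: 0.0216
```

```bash
python3 - <<'E'
from h import *
crank()
E
```

```text
t 37.8 ang -27.18 rad 0.0557 z 0.2487 F [-0.2  3.4  8.4] Ftan(ccw+) 2.9 Frad -1.7 w 0.0216 j [  2.  21.   2.   0. -71.  98.]
{"slide": [[-0.084, 0.08, 0], [-0.094, 0.066, 0], [-0.106, 0.045, 0], [-0.113, 0.022, 0], [-0.115, -0.002, 0], [-0.112, -0.026, 0], [-0.104, -0.049, 0], [-0.092, -0.069, 0]], "turn": [[0, 0, 0], [0, 0, 0], [0, 0, 0], [0, 0, 0], [0, 0, 0], [0, 0, 0], [0, 0, 0], [0, 0, 0]], "jaw": [1, 1, 1, 1, 1, 1, 1, 1]}
```

Request:
apply_moves --slide '[[-0.084, 0.08, 0], [-0.094, 0.066, 0], [-0.106, 0.045, 0], [-0.113, 0.022, 0], [-0.115, -0.002, 0], [-0.112, -0.026, 0], [-0.104, -0.049, 0], [-0.092, -0.069, 0]]' --turn '[[0, 0, 0], [0, 0, 0], [0, 0, 0], [0, 0, 0], [0, 0, 0], [0, 0, 0], [0, 0, 0], [0, 0, 0]]' --jaw '[1, 1, 1, 1, 1, 1, 1, 1]'

```text
time_s: 38.6
tcp_pos: [0.5823, -0.1848, 0.2487]
eef_rot: [-179.9, -0.3, 9.9]
contact_force: [7.9, 9.1, 3.6]
gripper_width: 0.0216
```

```bash
python3 - <<'E'
from h import *
crank()
E
```

```text
t 38.6 ang -123.73 rad 0.0535 z 0.2487 F [7.9 9.1 3.6] Ftan(ccw+) 1.5 Frad -12.0 w 0.0216 j [  1.  14.  -7.  -0. -68.  99.]
{"slide": [[-0.085, -0.077, 0], [-0.054, -0.101, 0], [-0.032, -0.11, 0], [-0.009, -0.115, 0], [0.015, -0.114, 0], [0.039, -0.108, 0], [0.06, -0.098, 0], [0.079, -0.083, 0]], "turn": [[0, 0, 0], [0, 0, 0], [0, 0, 0], [0, 0, 0], [0, 0, 0], [0, 0, 0], [0, 0, 0], [0, 0, 0]], "jaw": [1, 1, 1, 1, 1, 1, 1, 1]}
```

Request:
apply_moves --slide '[[-0.071, -0.085, 0], [-0.054, -0.101, 0], [-0.032, -0.11, 0], [-0.009, -0.115, 0], [0.015, -0.114, 0], [0.039, -0.108, 0], [0.06, -0.098, 0], [0.079, -0.083, 0]]' --turn '[[0, 0, 0], [0, 0, 0], [0, 0, 0], [0, 0, 0], [0, 0, 0], [0, 0, 0], [0, 0, 0], [0, 0, 0]]' --jaw '[1, 1, 1, 1, 1, 1, 1, 1]'

```text
time_s: 39.4
tcp_pos: [0.5696, -0.1057, 0.2487]
eef_rot: [179.9, -0.0, 9.9]
contact_force: [3.0, -4.7, 4.6]
gripper_width: 0.0219
```

```bash
python3 - <<'E'
from h import *
crank(da=-10,n=5)
E
```

```text
t 39.4 ang 140.76 rad 0.0548 z 0.2487 F [ 3.  -4.7  4.6] Ftan(ccw+) 1.7 Frad -5.2 w 0.0219 j [  9.  11. -11.   0. -68.  91.]
{"slide": [[0.076, -0.058, 0], [0.086, -0.042, 0], [0.092, -0.026, 0], [0.095, -0.01, 0], [0.096, 0.007, 0]], "turn": [[0, 0, 0], [0, 0, 0], [0, 0, 0], [0, 0, 0], [0, 0, 0]], "jaw": [1, 1, 1, 1, 1]}
```

Request:
apply_moves --slide '[[0.076, -0.054, 0], [0.086, -0.042, 0], [0.092, -0.026, 0], [0.095, -0.01, 0], [0.096, 0.007, 0]]' --turn '[[0, 0, 0], [0, 0, 0], [0, 0, 0], [0, 0, 0], [0, 0, 0]]' --jaw '[1, 1, 1, 1, 1]'

```text
time_s: 39.9
tcp_pos: [0.6109, -0.0842, 0.2487]
eef_rot: [-179.9, -0.0, 9.9]
contact_force: [-2.3, 5.1, 8.3]
gripper_width: 0.0218
```

```bash
python3 - <<'E'
from h import *
crank(da=-6,n=4)
E
```

```text
t 39.9 ang 91.08 rad 0.0561 z 0.2487 F [-2.3  5.1  8.3] Ftan(ccw+) 2.2 Frad 5.1 w 0.0218 j [ 10.  15.  -6.  -0. -69.  90.]
{"slide": [[0.055, 0.023, 0], [0.055, 0.018, 0], [0.053, 0.023, 0], [0.05, 0.029, 0]], "turn": [[0, 0, 0], [0, 0, 0], [0, 0, 0], [0, 0, 0]], "jaw": [1, 1, 1, 1]}
```

Request:
apply_moves --slide '[[0.055, 0.016, 0], [0.055, 0.018, 0], [0.053, 0.023, 0], [0.05, 0.029, 0]]' --turn '[[0, 0, 0], [0, 0, 0], [0, 0, 0], [0, 0, 0]]' --jaw '[1, 1, 1, 1]'

```text
time_s: 40.3
tcp_pos: [0.6345, -0.0884, 0.2487]
eef_rot: [-179.9, -0.1, 10.0]
contact_force: [1.5, 7.9, 8.1]
gripper_width: 0.0218
```

```bash
python3 - <<'E'
from h import *
crank(da=-5,n=8,a0=67)
crank(da=-5,n=8,a0=27)
E
```

```text
t 40.3 ang 66.57 rad 0.0566 z 0.2487 F [1.5 7.9 8.1] Ftan(ccw+) 1.8 Frad 7.8 w 0.0218 j [  9.  17.  -3.  -0. -70.  91.]
{"slide": [[0.039, 0.028, 0], [0.036, 0.031, 0], [0.034, 0.034, 0], [0.031, 0.037, 0], [0.027, 0.04, 0], [0.024, 0.042, 0], [0.02, 0.044, 0], [0.016, 0.045, 0]], "turn": [[0, 0, 0], [0, 0, 0], [0, 0, 0], [0, 0, 0], [0, 0, 0], [0, 0, 0], [0, 0, 0], [0, 0, 0]], "jaw": [1, 1, 1, 1, 1, 1, 1, 1]}
t 40.3 ang 66.57 rad 0.0566 z 0.2487 F [1.5 7.9 8.1] Ftan(ccw+) 1.8 Frad 7.8 w 0.0218 j [  9.  17.  -3.  -0. -70.  91.]
{"slide": [[0.012, 0.046, 0], [0.008, 0.047, 0], [0.004, 0.048, 0], [-0.0, 0.048, 0], [-0.005, 0.048, 0], [-0.009, 0.047, 0], [-0.013, 0.046, 0], [-0.017, 0.045, 0]], "turn": [[0, 0, 0], [0, 0, 0], [0, 0, 0], [0, 0, 0], [0, 0, 0], [0, 0, 0], [0, 0, 0], [0, 0, 0]], "jaw": [1, 1, 1, 1, 1, 1, 1, 1]}
```

```bash
sed -i 's/^H=.*/H=np.array([.6124,-.1391])/' h.py; python3 - <<'E'
from h import *
crank(da=-5,n=72,a0=66)
E
```

```text
t 40.3 ang 66.45 rad 0.0553 z 0.2487 F [1.5 7.9 8.1] Ftan(ccw+) 1.8 Frad 7.8 w 0.0218 j [  9.  17.  -3.  -0. -70.  91.]
{"slide": [[0.039, 0.029, 0], [0.036, 0.032, 0], [0.033, 0.035, 0], [0.03, 0.038, 0], [0.026, 0.04, 0], [0.023, 0.042, 0], [0.019, 0.044, 0], [0.015, 0.046, 0], [0.011, 0.047, 0], [0.007, 0.047, 0], [0.003, 0.048, 0], [-0.001, 0.048, 0], [-0.005, 0.048, 0], [-0.01, 0.047, 0], [-0.014, 0.046, 0], [-0.018, 0.045, 0], [-0.021, 0.043, 0], [-0.025, 0.041, 0], [-0.029, 0.039, 0], [-0.032, 0.036, 0], [-0.035, 0.033, 0], [-0.038, 0.03, 0], [-0.04, 0.026, 0], [-0.042, 0.023, 0], [-0.044, 0.019, 0], [-0.046, 0.015, 0], [-0.047, 0.011, 0], [-0.047, 0.007, 0], [-0.048, 0.003, 0], [-0.048, -0.001, 0], [-0.048, -0.005, 0], [-0.047, -0.01, 0], [-0.046, -0.014, 0], [-0.045, -0.018, 0], [-0.043, -0.021, 0], [-0.041, -0.025, 0], [-0.039, -0.029, 0], [-0.036, -0.032, 0], [-0.033, -0.035, 0], [-0.03, -0.038, 0], [-0.026, -0.04, 0], [-0.023, -0.042, 0], [-0.019, -0.044, 0], [-0.015, -0.046, 0], [-0.011, -0.047, 0], [-0.007, -0.047, 0], [-0.003, -0.048, 0], [0.001, -0.048, 0], [0.005, -0
[... 786 characters left out ...]
, [0, 0, 0], [0, 0, 0], [0, 0, 0], [0, 0, 0], [0, 0, 0], [0, 0, 0], [0, 0, 0], [0, 0, 0], [0, 0, 0], [0, 0, 0], [0, 0, 0], [0, 0, 0], [0, 0, 0], [0, 0, 0], [0, 0, 0], [0, 0, 0], [0, 0, 0], [0, 0, 0], [0, 0, 0], [0, 0, 0], [0, 0, 0], [0, 0, 0], [0, 0, 0], [0, 0, 0], [0, 0, 0], [0, 0, 0], [0, 0, 0], [0, 0, 0], [0, 0, 0], [0, 0, 0], [0, 0, 0], [0, 0, 0], [0, 0, 0], [0, 0, 0], [0, 0, 0], [0, 0, 0], [0, 0, 0], [0, 0, 0], [0, 0, 0], [0, 0, 0], [0, 0, 0], [0, 0, 0], [0, 0, 0]], "jaw": [1, 1, 1, 1, 1, 1, 1, 1, 1, 1, 1, 1, 1, 1, 1, 1, 1, 1, 1, 1, 1, 1, 1, 1, 1, 1, 1, 1, 1, 1, 1, 1, 1, 1, 1, 1, 1, 1, 1, 1, 1, 1, 1, 1, 1, 1, 1, 1, 1, 1, 1, 1, 1, 1, 1, 1, 1, 1, 1, 1, 1, 1, 1, 1, 1, 1, 1, 1, 1, 1, 1, 1]}
```

Request:
apply_moves --slide '[[0.039, 0.023, 0], [0.036, 0.027, 0], [0.034, 0.034, 0]]' --turn '[[0, 0, 0], [0, 0, 0], [0, 0, 0]]' --jaw '[1, 1, 1]'

```text
time_s: 40.6
tcp_pos: [0.6467, -0.0954, 0.2488]
eef_rot: [-179.9, -0.1, 9.9]
contact_force: [2.5, 5.9, 7.0]
gripper_width: 0.0217
```

Request:
apply_moves --slide '[[0.031, 0.037, 0], [0.027, 0.04, 0], [0.024, 0.042, 0]]' --turn '[[0, 0, 0], [0, 0, 0], [0, 0, 0]]' --jaw '[1, 1, 1]'

```text
time_s: 40.9
tcp_pos: [0.6572, -0.1059, 0.2488]
eef_rot: [-179.9, -0.2, 9.9]
contact_force: [3.3, 4.6, 7.1]
gripper_width: 0.0216
```

Request:
apply_moves --slide '[[0.019, 0.044, 0], [0.015, 0.046, 0], [0.011, 0.047, 0]]' --turn '[[0, 0, 0], [0, 0, 0], [0, 0, 0]]' --jaw '[1, 1, 1]'

```text
time_s: 41.2
tcp_pos: [0.6644, -0.1187, 0.2488]
eef_rot: [-180.0, -0.2, 9.9]
contact_force: [5.1, 3.9, 5.4]
gripper_width: 0.0216
```

Request:
apply_moves --slide '[[0.009, 0.047, 0], [0.003, 0.048, 0], [-0.001, 0.048, 0]]' --turn '[[0, 0, 0], [0, 0, 0], [0, 0, 0]]' --jaw '[1, 1, 1]'

```text
time_s: 41.5
tcp_pos: [0.668, -0.1331, 0.2488]
eef_rot: [-180.0, -0.2, 9.9]
contact_force: [6.2, 1.7, 5.2]
gripper_width: 0.0216
```

Request:
apply_moves --slide '[[0.0, 0.048, 0], [-0.006, 0.047, 0], [-0.01, 0.046, 0]]' --turn '[[0, 0, 0], [0, 0, 0], [0, 0, 0]]' --jaw '[1, 1, 1]'

```text
time_s: 41.8
tcp_pos: [0.6677, -0.1477, 0.2487]
eef_rot: [-180.0, -0.1, 9.9]
contact_force: [1.0, 1.4, 7.5]
gripper_width: 0.0211
```

Request:
apply_moves --slide '[[-0.018, 0.045, 0], [-0.021, 0.043, 0], [-0.025, 0.041, 0]]' --turn '[[0, 0, 0], [0, 0, 0], [0, 0, 0]]' --jaw '[1, 1, 1]'

```text
time_s: 42.1
tcp_pos: [0.6635, -0.1617, 0.2488]
eef_rot: [180.0, -0.1, 9.9]
contact_force: [0.8, 1.7, 6.9]
gripper_width: 0.0217
```

Request:
apply_moves --slide '[[-0.029, 0.039, 0], [-0.032, 0.036, 0], [-0.035, 0.033, 0]]' --turn '[[0, 0, 0], [0, 0, 0], [0, 0, 0]]' --jaw '[1, 1, 1]'

```text
time_s: 42.4
tcp_pos: [0.6558, -0.1741, 0.2488]
eef_rot: [180.0, -0.1, 9.9]
contact_force: [0.8, 1.3, 6.7]
gripper_width: 0.0218
```

Request:
apply_moves --slide '[[-0.038, 0.03, 0], [-0.04, 0.026, 0], [-0.042, 0.023, 0]]' --turn '[[0, 0, 0], [0, 0, 0], [0, 0, 0]]' --jaw '[1, 1, 1]'

```text
time_s: 42.7
tcp_pos: [0.6452, -0.1839, 0.2487]
eef_rot: [180.0, -0.1, 9.9]
contact_force: [1.6, 0.3, 7.5]
gripper_width: 0.0221
```

Request:
apply_moves --slide '[[-0.044, 0.019, 0], [-0.046, 0.015, 0], [-0.047, 0.011, 0]]' --turn '[[0, 0, 0], [0, 0, 0], [0, 0, 0]]' --jaw '[1, 1, 1]'

```text
time_s: 43.0
tcp_pos: [0.6324, -0.1906, 0.2487]
eef_rot: [-180.0, -0.1, 9.9]
contact_force: [0.9, 0.9, 7.5]
gripper_width: 0.0215
```

Request:
apply_moves --slide '[[-0.047, 0.007, 0], [-0.048, 0.003, 0], [-0.048, -0.001, 0]]' --turn '[[0, 0, 0], [0, 0, 0], [0, 0, 0]]' --jaw '[1, 1, 1]'

```text
time_s: 43.3
tcp_pos: [0.6185, -0.1938, 0.2487]
eef_rot: [-180.0, -0.1, 9.9]
contact_force: [1.4, 2.4, 7.3]
gripper_width: 0.0217
```

Request:
apply_moves --slide '[[-0.048, -0.005, 0], [-0.047, -0.01, 0], [-0.046, -0.014, 0]]' --turn '[[0, 0, 0], [0, 0, 0], [0, 0, 0]]' --jaw '[1, 1, 1]'

```text
time_s: 43.6
tcp_pos: [0.6042, -0.1933, 0.2488]
eef_rot: [-180.0, -0.1, 9.9]
contact_force: [1.2, 1.9, 7.5]
gripper_width: 0.0216
```

Request:
apply_moves --slide '[[-0.045, -0.018, 0], [-0.043, -0.021, 0], [-0.041, -0.025, 0]]' --turn '[[0, 0, 0], [0, 0, 0], [0, 0, 0]]' --jaw '[1, 1, 1]'

```text
time_s: 43.9
tcp_pos: [0.5925, -0.1921, 0.249]
eef_rot: [179.7, -0.2, 9.9]
contact_force: [9.7, -24.0, -2.9]
gripper_width: 0.0223
```

Request:
apply_moves --slide '[[-0.01, -0.006, 0], [0, 0, 0]]' --turn '[[0, 0, 0], [0, 0, 0]]' --jaw '[1, 1]'

```text
time_s: 44.1
tcp_pos: [0.5906, -0.1926, 0.2489]
eef_rot: [179.7, -0.1, 9.8]
contact_force: [7.9, -17.8, -1.6]
gripper_width: 0.0219
```

```bash
python3 - <<'E'
from h import *
crank(n=1); c=cap('scene','s5'); crop('s5',190,120,450,310,3,'s5c')
E
```

```text
t 44.1 ang -112.19 rad 0.0578 z 0.2489 F [  7.9 -17.8  -1.6] Ftan(ccw+) 14.1 Frad 13.5 w 0.0219 j [  0.  15.  -6.   0. -69. 100.]
{"slide": [[-0.075, -0.095, 0]], "turn": [[0, 0, 0]], "jaw": [1]}
```

View pics/s5c.png

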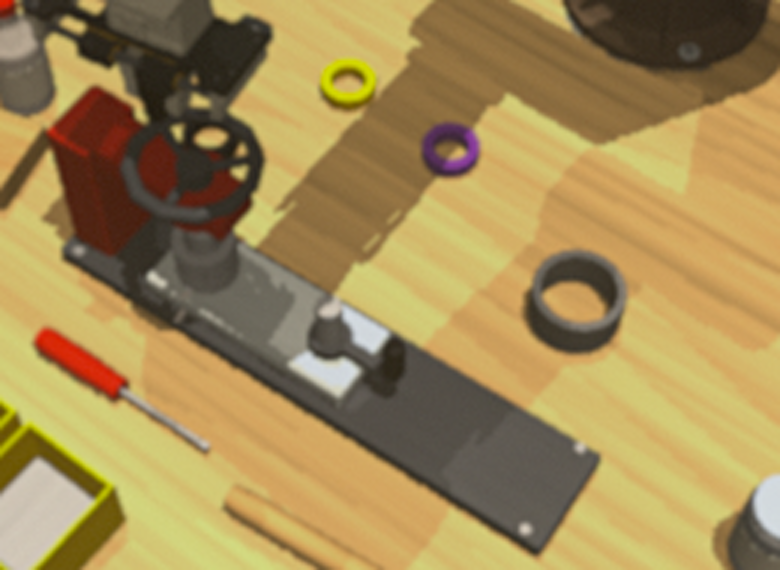

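The screw is at its stop: tangential force jumped from about 2 N to 14–17 N, and the tool slid on while the crank stayed put. I'll let go briefly to measure the exact stop angle with the camera.

Request:
apply_moves --slide '[[0, 0, 0], [0, 0, 0], [0, 0, 0], [0.06, 0, 0], [0, 0, -0.25], [0, 0, -0.3], [-0.2, 0, -0.25], [-0.2, 0, 0]]' --turn '[[0, 0, 0], [0, 0, 0], [0, 0, 0], [0, 0, 0], [0, 0, 0], [0, 0, 0], [0, 0, 0], [0, 0, 0]]' --jaw '[0.4, 0.4, 0.4, 0.4, 0.4, 0.4, 0.4, 0.4]'

```text
time_s: 44.95
tcp_pos: [0.5565, -0.1953, 0.3314]
eef_rot: [179.9, -0.2, 10.0]
contact_force: [0.1, -0.2, 1.2]
gripper_width: 0.0527
```

Request:
apply_moves --slide '[[0, 0, 0], [0, 0, 0], [0, 0, 0]]' --turn '[[0, 0, 0], [0, 0, 0], [0, 0, 0]]' --jaw '[0.4, 0.4, 0.4]'

```text
time_s: 45.25
tcp_pos: [0.5553, -0.195, 0.3275]
eef_rot: [-180.0, 0.1, 9.9]
contact_force: [0.4, 0.4, -0.2]
gripper_width: 0.0521
```

```bash
cat >> h.py <<'E'
def knob(name):
    st(); c=cap('wrist',name); w=cloud(c)
    m=(w[...,2]>.265)&(w[...,2]<.283)&(np.hypot(w[...,0]-H[0],w[...,1]-H[1])<.075)&(np.hypot(w[...,0]-H[0],w[...,1]-H[1])>.035); p=w[m]
    k=(p.min(0)+p.max(0))/2; print(len(p),p.min(0).round(4),p.max(0).round(4),k.round(4))
    m=(abs(w[...,2]-.216)<.004)&(np.hypot(w[...,0]-.612,w[...,1]+.14)<.075); print('rim',cv2.minEnclosingCircle(w[m][:,:2].astype(np.float32)))
    for h in (H,(.612,-.1403)):
        d=k[:2]-h; print('ang',np.degrees(np.arctan2(d[1],d[0])),np.hypot(*d))
E
python3 - <<'E'
from h import *
knob('w22')
E
```

```text
45.25 [ 0.5553 -0.195   0.3275] [-1.7997e+02  6.0000e-02  9.9000e+00] [ 0.4  0.4 -0.2] 0.0521 [ -0.  10.  -2.  -0. -78. 100.]
782 [ 0.5873 -0.2034  0.2652] [ 0.6083 -0.182   0.2771] [ 0.5978 -0.1927  0.2712]
rim ((0.6126748919487, -0.1402035653591156), 0.061372559517621994)
ang -105.2125258021132 0.05553059776932845
ang -105.13745483610556 0.05426773331109783
```

View pics/w22.png

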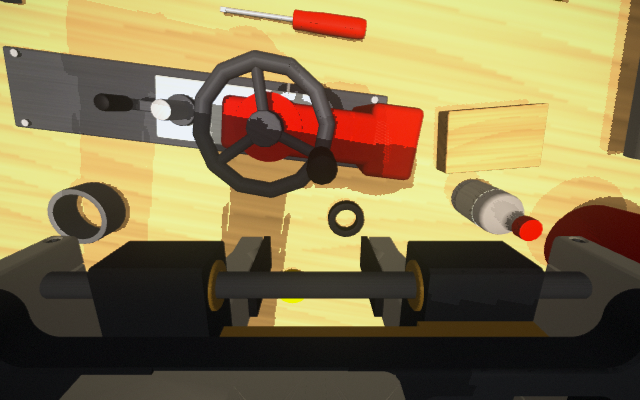

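The crank is at (321,165), measured stop angle −105°. Regripping to back off 90° counter-clockwise, to −15°.

```bash
python3 - <<'E'
from h import *
plan([(.5978,-.1927,.3275,10),(.5978,-.1927,.247,10)],jaw=.4)
crank(da=9,n=10,a0=-105)
E
```

```text
{"slide": [[0.211, 0.025, -0.001], [0.211, 0.025, -0.001], [-0.0, 0.0, 0.268], [-0.0, 0.0, 0.269], [-0.0, 0.0, 0.268]], "turn": [[-0.0001, 0.0004, -0.0006], [-0.0001, 0.0004, -0.0006], [-0.0, -0.0, 0.0], [-0.0, -0.0, 0.0], [-0.0, -0.0, 0.0]], "jaw": [0.4, 0.4, 0.4, 0.4, 0.4]}
t 45.3 ang -135.55 rad 0.0799 z 0.3274 F [ 0.3  0.4 -0.1] Ftan(ccw+) -0.1 Frad -0.5 w 0.0525 j [ -0.  10.  -2.  -0. -78. 100.]
{"slide": [[0.081, 0.03, 0], [0.085, 0.017, 0], [0.086, 0.004, 0], [0.086, -0.01, 0], [0.083, -0.023, 0], [0.079, -0.036, 0], [0.072, -0.048, 0], [0.064, -0.058, 0], [0.054, -0.068, 0], [0.042, -0.075, 0]], "turn": [[0, 0, 0], [0, 0, 0], [0, 0, 0], [0, 0, 0], [0, 0, 0], [0, 0, 0], [0, 0, 0], [0, 0, 0], [0, 0, 0], [0, 0, 0]], "jaw": [1, 1, 1, 1, 1, 1, 1, 1, 1, 1]}
```

Request:
apply_moves --slide '[[0.211, 0.025, 0], [0.211, 0.025, 0], [0, 0, 0], [0, 0, 0.268], [0, 0, 0.269], [0, 0, 0.268], [0, 0, 0], [0, 0, 0]]' --turn '[[0, 0, 0], [0, 0, 0], [0, 0, 0], [0, 0, 0], [0, 0, 0], [0, 0, 0], [0, 0, 0], [0, 0, 0]]' --jaw '[0.4, 0.4, 0.4, 0.4, 0.4, 0.4, 0.4, 0.4]'

```text
time_s: 46.1
tcp_pos: [0.5974, -0.1932, 0.2478]
eef_rot: [180.0, 0.1, 9.9]
contact_force: [-1.2, -0.1, 0.4]
gripper_width: 0.0524
```

Request:
apply_moves --slide '[[0, 0, 0], [0, 0, 0], [0, 0, 0], [0, 0, 0], [0, 0, 0], [0, 0, 0], [0, 0, 0]]' --turn '[[0, 0, 0], [0, 0, 0], [0, 0, 0], [0, 0, 0], [0, 0, 0], [0, 0, 0], [0, 0, 0]]' --jaw '[1, 1, 1, 1, 1, 1, 1]'

```text
time_s: 46.8
tcp_pos: [0.5978, -0.1926, 0.2482]
eef_rot: [-180.0, -0.1, 9.9]
contact_force: [-0.1, 5.0, 4.5]
gripper_width: 0.0214
```

```bash
python3 - <<'E'
from h import *
crank(n=1)
E
```

```text
t 46.8 ang -105.29 rad 0.0554 z 0.2482 F [-0.1  5.   4.5] Ftan(ccw+) -1.4 Frad -4.8 w 0.0214 j [ -0.  16.  -5.  -0. -69. 100.]
{"slide": [[-0.096, -0.064, 0]], "turn": [[0, 0, 0]], "jaw": [1]}
```

Request:
apply_moves --slide '[[0.081, 0.03, 0], [0.085, 0.017, 0], [0.086, 0.004, 0], [0.086, -0.01, 0], [0.083, -0.023, 0], [0.079, -0.036, 0], [0.072, -0.048, 0], [0.064, -0.058, 0]]' --turn '[[0, 0, 0], [0, 0, 0], [0, 0, 0], [0, 0, 0], [0, 0, 0], [0, 0, 0], [0, 0, 0], [0, 0, 0]]' --jaw '[1, 1, 1, 1, 1, 1, 1, 1]'

```text
time_s: 47.6
tcp_pos: [0.6574, -0.1704, 0.2482]
eef_rot: [180.0, 0.1, 9.9]
contact_force: [-4.9, 0.8, 6.4]
gripper_width: 0.0215
```

Request:
apply_moves --slide '[[0.054, -0.068, 0], [0.042, -0.075, 0], [0, 0, 0], [0, 0, 0]]' --turn '[[0, 0, 0], [0, 0, 0], [0, 0, 0], [0, 0, 0]]' --jaw '[1, 1, 1, 1]'

```text
time_s: 48.0
tcp_pos: [0.6649, -0.1543, 0.2482]
eef_rot: [180.0, 0.0, 9.9]
contact_force: [-2.4, 2.4, 5.1]
gripper_width: 0.0215
```

```bash
python3 - <<'E'
from h import *
crank(n=1)
E
```

```text
t 48.0 ang -16.17 rad 0.0546 z 0.2482 F [-2.4  2.4  5.1] Ftan(ccw+) 1.6 Frad -3.0 w 0.0215 j [  3.  21.   2.   0. -71.  97.]
{"slide": [[-0.058, 0.099, 0]], "turn": [[0, 0, 0]], "jaw": [1]}
```

Backed off 89°. Releasing and lifting straight clear.

Request:
apply_moves --slide '[[0, 0, 0], [0, 0, 0], [0, 0, 0], [0, 0, 0], [0, 0, -0.25], [0, 0, -0.35], [0, 0, -0.35], [0, 0, 0]]' --turn '[[0, 0, 0], [0, 0, 0], [0, 0, 0], [0, 0, 0], [0, 0, 0], [0, 0, 0], [0, 0, 0], [0, 0, 0]]' --jaw '[0.4, 0.4, 0.4, 0.4, 0.4, 0.4, 0.4, 0.4]'

```text
time_s: 48.8
tcp_pos: [0.6667, -0.155, 0.3488]
eef_rot: [179.8, -0.5, 9.9]
contact_force: [1.6, 0.2, 0.7]
gripper_width: 0.0525
```

Request:
apply_moves --slide '[[-0.35, 0, 0], [-0.35, 0, 0], [-0.35, 0, 0], [-0.3, 0, 0], [-0.2, 0, 0], [0, 0, 0], [0, 0, 0], [0, 0, 0]]' --turn '[[0, 0, 0], [0, 0, 0], [0, 0, 0], [0, 0, 0], [0, 0, 0], [0, 0, 0], [0, 0, 0], [0, 0, 0]]' --jaw '[0.4, 0.4, 0.4, 0.4, 0.4, 0.4, 0.4, 0.4]'

```text
time_s: 49.6
tcp_pos: [0.5128, -0.1807, 0.3425]
eef_rot: [180.0, 0.0, 9.9]
contact_force: [0.8, 0.4, -0.1]
gripper_width: 0.0528
```

```bash
python3 - <<'E'
from h import *
knob('w23'); cap('scene','s6'); cap('top','t6'); crop('s6',190,120,450,310,3,'s6c')
crop('t6',205,155,435,300,3.4,'t6c')
E
```

```text
49.6 [ 0.5128 -0.1807  0.3425] [180.     0.     9.89] [ 0.8  0.4 -0.1] 0.0528 [  1.   5.  -6.   0. -79.  99.]
206 [ 0.6542 -0.1652  0.265 ] [ 0.6618 -0.1473  0.2764] [ 0.658  -0.1562  0.2707]
rim ((0.6124448776245117, -0.13992880284786224), 0.061394255608320236)
ang -20.606843341638204 0.048702240982809265
ang -19.11867662648744 0.048670719996059986
```

View pics/w23.png

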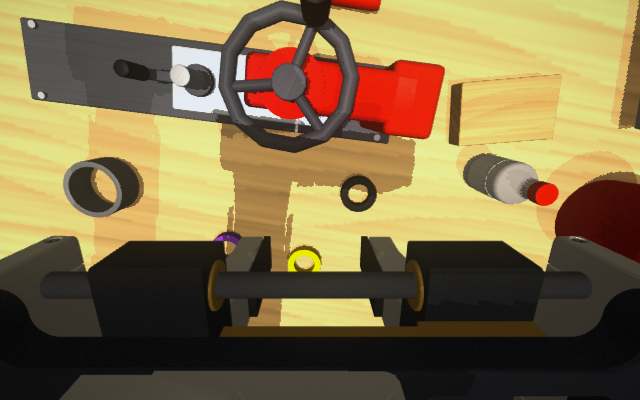

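View pics/s6.png

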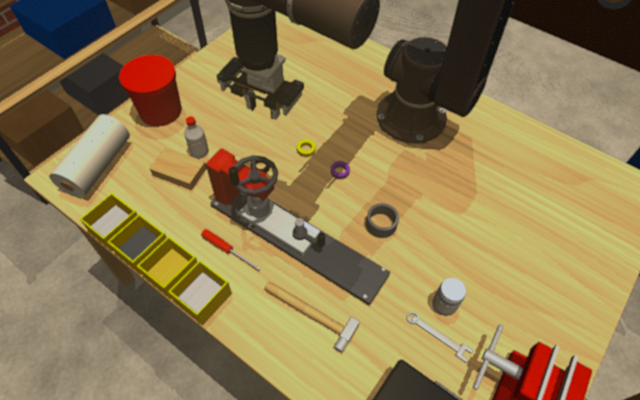

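View pics/s6c.png

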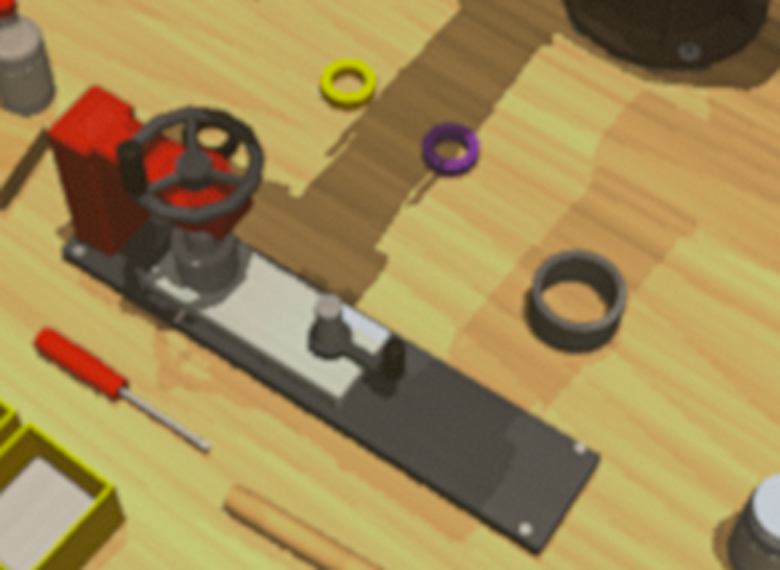

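View pics/t6c.png

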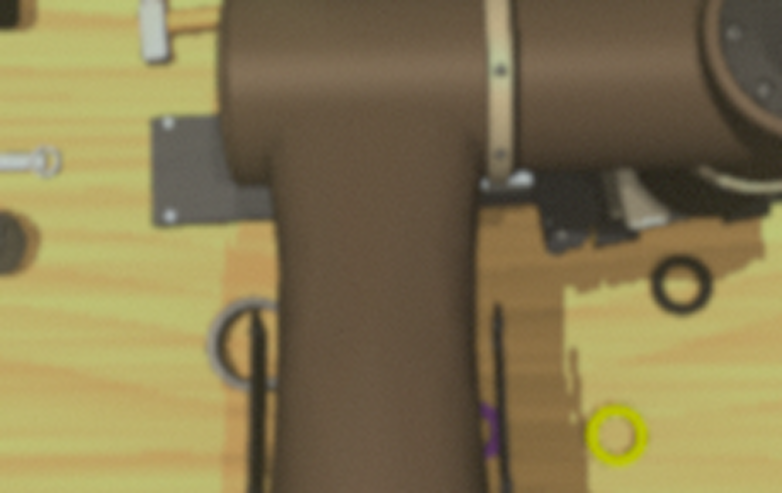

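```bash
python3 - <<'E'
from h import *
crop('w23',265,95,335,150,10,'w23c'); crop('s6',230,185,290,235,12,'s6d')
E
```

```text
(no output)
```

View pics/w23c.png

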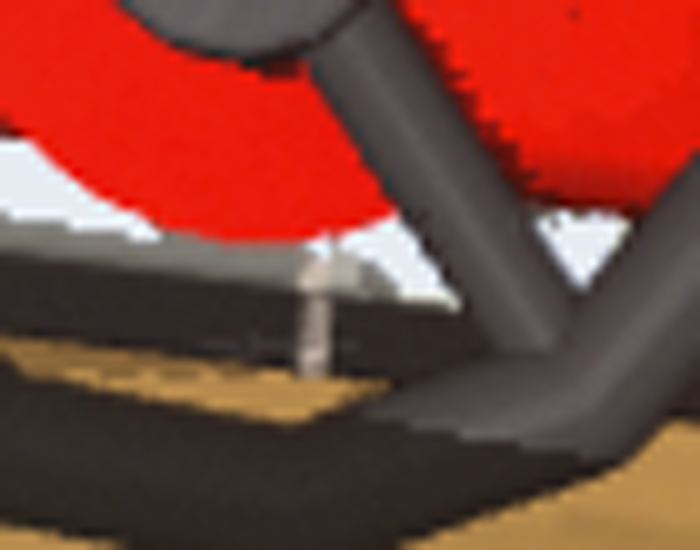

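View pics/s6d.png

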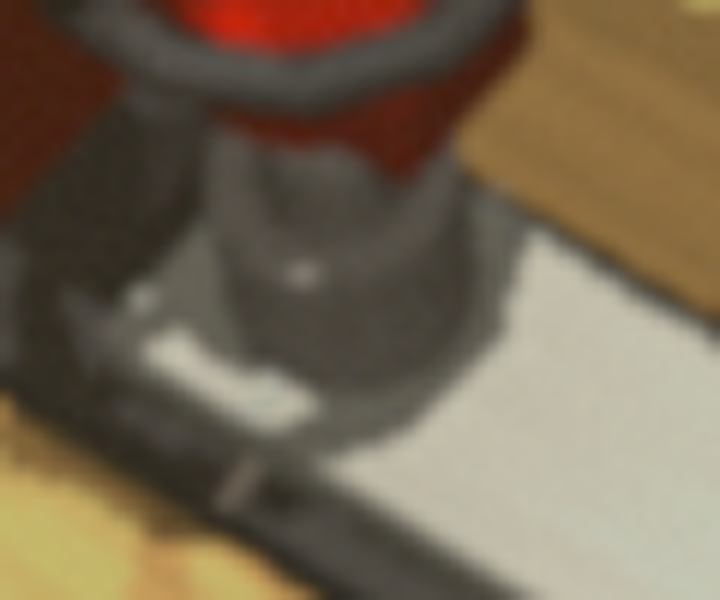

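The pointer and mark form one straight line in both views (wrist crop (315,310), scene crop (238,485)), and the ring stack is on the arbor. The robot is touching nothing, so I'm handing in.

```bash
python3 -c "
from h import *
print(r.close_job()); st()"
```

```text
the job is handed in; nothing more can be done
None
the job is handed in; nothing more can be done
```

The job is done and handed in at about 50 s, with the robot clear of everything.

- **Rings:** I found three steel rings and slid all of them onto the arbor. I left the black, yellow and purple rings and the tape roll alone, and the last pictures I could check showed no bystander moved.
- **Lever and carriage:** I unlocked the lever to its stop and slid the carriage about 166 mm by the post. I then swung the lever back until I felt its locked stop. In the last close views the pointer and mark form one line, to within about 0.5 mm.
- **Handwheel:** I cranked clockwise until the tangential force rose from about 2 N to 14–17 N and the crank stopped. I let go there to measure the stop angle, −105°, then regripped, backed off 89° by tool position and let go.

Two checks were less clean:

- **Crank nudged:** Before I started cranking, the crank had turned about 40–45° counter-clockwise, probably brushed by the gripper. I saw no large force in the readings. The stop was then found by feel.
- **Final crank angle:** The knob was partly cut off in the last picture, so that check reads between −17° and −21°, against −16° by tool position. The back-off is therefore about 85–89°, within a few degrees of a quarter turn.

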